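# Build a kiln tier over a small dish

### The job

Build a kiln tier on the marked base plate: first stand the two matching square posts upright on the two square outlines, and the small dish upright in the round outline between them. Then lay the long slab level across the posts, centred over the base plate and in line with it, and finally stand the beaker upright in the middle of the slab. Leave the short round post and the L-shaped test tile standing where they are.

Things in the scene. Friction and masses are not known exactly. Their poses are not given: they have to be found in the camera images.
- base_batt: Fixed base plate of kiln shelf, tan, 180 x 100 mm, 15 mm thick, lying flat on the table. Origin at the centre of its underside; x along its 180 mm length, y along its width, z up, top face at z = +15 mm. Thin dark lines on its top: a 40 mm square outline centred at x = -57 mm and another at x = +57 mm (both y = 0), and a circle of 56 mm diameter round the centre (x = 0, y = 0).
- post_a_center (a point): Centre (half-way up) of one of two identical cream square kiln posts, 34 x 34 mm and 50 mm tall, standing upright, with a 14 mm hole down the middle; z is its upright axis, x and y are square to its sides. 0.1 kg. Either post may go on either square outline.
- post_b_center (a point): Centre (half-way up) of the other identical square kiln post, 34 x 34 x 50 mm, same axes.
- dish_center (a point): Centre (half-way up, 15 mm above its foot) of a small round open bisque dish, upright: 50 mm diameter at the rim, 47 mm at the foot, 30 mm tall, wall 4 mm. z is its upright axis.
- slab_center (a point): Centre of the flat cream kiln slab, 150 mm (its x) x 56 mm (its y) x 16 mm thick (its z), lying flat on the table. 0.25 kg.
- cup_center (a point): Centre (half-way up) of the bisque beaker, a plain round cup without a handle, standing upright, open on top: 59 mm tall, about 65 mm diameter at the rim, 58 mm half-way up and 51 mm at the foot; z is its upright axis. 0.12 kg.
- round_post: Short round kiln post, cream tube 42 mm diameter, 32 mm tall, 18 mm hole, standing on the table; not to be used. Origin at the centre of its underside.
- tile: L-shaped glaze test tile, 34 x 44 mm foot, 61 mm tall, standing on its foot on the table; not to be used. Origin at the centre of its underside; the upright plate, 34 mm wide along its x, stands 10 mm to the +y side.
Mind the look-alikes: they are no part of the job. What is shaped like the part that bears dish_center but green or turquoise is not meant.

How it is judged:
On the way, in this order (a step that is already met when the one before it is completed fails the run):
1. both square posts stand on the square outlines and the dish in the circle between them (((x of post_a_center in the frame of base_batt between -0.067 and -0.047 m and y of post_a_center in the frame of base_batt between -0.01 and 0.01 m and z of post_a_center in the frame of base_batt between 0.036 and 0.044 m and x of post_b_center in the frame of base_batt between 0.047 and 0.067 m and y of post_b_center in the frame of base_batt between -0.01 and 0.01 m and z of post_b_center in the frame of base_batt between 0.036 and 0.044 m) or (x of post_a_center in the frame of base_batt between 0.047 and 0.067 m and y of post_a_center in the frame of base_batt between -0.01 and 0.01 m and z of post_a_center in the frame of base_batt between 0.036 and 0.044 m and x of post_b_center in the frame of base_batt between -0.067 and -0.047 m and y of post_b_center in the frame of base_batt between -0.01 and 0.01 m and z of post_b_center in the frame of base_batt between 0.036 and 0.044 m)) and angle between each of post_a_center, post_b_center, dish_center's own z axis and vertical below 0.08 rad and x of dish_center in the frame of base_batt between -0.01 and 0.01 m and y of dish_center in the frame of base_batt between -0.01 and 0.01 m and z of dish_center in the frame of base_batt between 0.026 and 0.034 m and linear speed of each of post_a, post_b, dish below 0.02 m/s), for 0.2 s.
2. the slab lies level across both posts, over the dish (((x of post_a_center in the frame of base_batt between -0.067 and -0.047 m and y of post_a_center in the frame of base_batt between -0.01 and 0.01 m and z of post_a_center in the frame of base_batt between 0.036 and 0.044 m and x of post_b_center in the frame of base_batt between 0.047 and 0.067 m and y of post_b_center in the frame of base_batt between -0.01 and 0.01 m and z of post_b_center in the frame of base_batt between 0.036 and 0.044 m) or (x of post_a_center in the frame of base_batt between 0.047 and 0.067 m and y of post_a_center in the frame of base_batt between -0.01 and 0.01 m and z of post_a_center in the frame of base_batt between 0.036 and 0.044 m and x of post_b_center in the frame of base_batt between -0.067 and -0.047 m and y of post_b_center in the frame of base_batt between -0.01 and 0.01 m and z of post_b_center in the frame of base_batt between 0.036 and 0.044 m)) and angle between each of post_a_center, post_b_center, dish_center's own z axis and vertical below 0.08 rad and x of dish_center in the frame of base_batt between -0.01 and 0.01 m and y of dish_center in the frame of base_batt between -0.01 and 0.01 m and z of dish_center in the frame of base_batt between 0.026 and 0.034 m and x of slab_center in the frame of base_batt between -0.01 and 0.01 m and y of slab_center in the frame of base_batt between -0.01 and 0.01 m and z of slab_center in the frame of base_batt between 0.07 and 0.076 m and angle between the x axis of slab_center and the x axis of base_batt, either way round below 0.12 rad and angle between slab_center's own z axis and vertical below 0.04 rad and linear speed of slab below 0.02 m/s), for 0.2 s.
At the end, for the whole second after the job is handed in: Posts upright, one within 10 mm (along each plate axis) of each square's centre; dish upright within 10 mm of the circle's centre; slab level on both posts, centred within 10 mm and in line within 0.12 rad; beaker upright on it within 12 mm of its centre; all released, at rest (all of step 2 and horizontal distance between cup_center and slab_center below 0.012 m and z of cup_center in the frame of slab_center between 0.0345 and 0.0415 m and angle between cup_center's own z axis and vertical below 0.08 rad and linear speed of each of post_a, post_b, dish, cup below 0.02 m/s); the robot touches nothing.
It fails at once if the short round post is moved more than 30 mm (distance of round_post from where it was at the start of the episode above 0.03 m).
It fails at once if the test tile is moved more than 30 mm or knocked over (distance of tile from where it was at the start of the episode above 0.03 m or angle between tile's own z axis and vertical above 0.5 rad).
It also fails if it takes over 120 s, if anything falls off the work surface, if the arm or the gripper's body presses on something with over 40 N, if the wrist force passes 120 N, or if a joint passes its speed limit or range.

### The arm

A 6-joint arm with a two-finger parallel gripper is mounted at the origin on a cart in front of the work surface, level with it; the furniture and walls round the work are solid. World frame = base frame: x ahead of the robot, y to its left, z up, the work surface at z = 0. Lengths are in m, angles in rad, forces in N, time in s.
With the tool pointing down it reaches from about 0.35 to 0.975 m from the base axis. Payload 4.9 kg.
Tool frame: the origin (TCP) lies midway between the tips of the shut fingers; the grasp point (between the pads) lies ctrl.pinch_z behind it (ctrl.pinch_z is the distance from the TCP to the grasp point, in m); z points along the fingers, y is the direction in which the jaws open and shut (so a half turn about z gives the same grasp; the last joint's range is limited). The gripper opens to 85 mm and grips with 20 to 120 N. Pads are 22 mm wide; open, the fingers measure 114 mm over their backs; the gripper's body (76 mm by 85 mm) begins 54 mm behind the grasp point. The pads swing forward as they close: fully open they stand 13 mm farther back than shut.
Start: joints at [1.129, 0.053, 1.613, -0, 1.476, -0.119], TCP at [0.198, 0.593, 0.193] pointing down, gripper open.
Joint ranges: [-3.01, 3.01], [-1.01, 2.22], [0.06, 2.58], [-1.02, 4.17], [0.09, 2.62], [-3.14, 3.14]. Speed limits (rad/s): [2.57, 2.57, 3.14, 3.14, 3.14, 3.14].

### API

Orientations are given as a unit quaternion [w, x, y, z].
In Python, from rig import monitor, vision, job, ctrl gives the robot as it stands. The module is installed in compiled form; this text tells all that it offers.
- The arm moves only by the tool move_arm, never from a script. Its argument "plan" is a list of rows, each a list of 5 numbers: the opening, from 0 (shut) to 1 (fully open), then the shift along the tool's x, y, z in mm, then the turn about the tool's z in rad. A call has 1 to 20 rows; each row is the pose to reach, as a shift and turn from the pose commanded when the call began, along the tool's axes at that moment; what a row does not reach only later rows make up. A row lasts 1/12 s, in which the tool goes at most 41.7 mm and 7.16 degrees, less where a joint would pass 70% of its speed; a pose out of reach is approached as far as the arm can. A call with a gripper value outside its range is refused whole. The fingers move at their own pace and stop on an object; "force" is the grip in N (left out, the last holds). Time passes only in rows, so rows that repeat a pose let the fingers close. It gives the time, the measured TCP pose, the force and the opening at its end, in the units of the state.
- monitor.read_state(): the state, without advancing time (a new reading comes with each control period).
- vision.camera(name): name is "scene" or "side" or "wrist"; returns the picture (400x640x3 uint8, red, green, blue); there is no depth.
- vision.camera_model(name): a dict with "mtx" (3x3 intrinsics, pixels), "R" (3x3) and "t" (3): a world point X has camera coordinates R X + t. Camera axes: x right, y down, z forward; pixel columns grow to the right and rows downward; lengths in m; the calibration is good to about 2 mm. A picture is of the moment at which its call begins: read the wrist's pose just before it. camera_model takes no time and is no camera call; for the wrist camera it gives the pose at the moment of the call.
- job.sign_off(): hands the job in, once; it reports no verdict.
The state is a dict: "time_s": time; "q": joint angles; "joint_vel": joint speeds; "tau": joint torques, N m; "position": TCP position; "ee_rot": TCP orientation; "ft_force": force on the tool from outside, world axes, zero at the start; "ft_torque": the same for the moment, N m; "finger_gap": finger opening in m.
Only numpy, scipy, OpenCV 4.12 (cv2) and the standard library are available. Lean on these libraries where they do the work, as an engineer would, in place of code of your own. Each camera call takes 0.05 s, during which the arm holds its last target.

## Working session

There is one attempt and no reset: what is moved stays moved. The work goes in short steps, Python scripts to look and compute and a tool call to move; the robot and the scene stay as the last step left them, time stands still between calls to the robot, and variables do not carry over. Pictures are saved under pics/ and viewed, and the job is handed in when it is done.

Besides the shell and the picture viewer there is one more tool, called after "Request:" by a JSON object that holds its "name" and its "arguments". move_arm: Moves the arm, as the interface text tells. Its arguments: {"type":"object","properties":{"plan":{"type":"array"},"force":{"type":"number"}},"required":["plan"]}

```bash
mkdir -p pics
python3 - <<'E'
from rig import monitor, vision, job, ctrl
import cv2
s=monitor.read_state(); print(s, ctrl.pinch_z)
for n in ["scene","side","wrist"]:
    m=vision.camera_model(n); print(n,m)
    cv2.imwrite(f"pics/{n}0.png",vision.camera(n)[:,:,::-1])
E
```

```text
{'time_s': 0.0, 'q': array([ 1.12900666e+00,  5.33673830e-02,  1.61428360e+00, -2.27384103e-05,
        1.47602180e+00, -1.18989077e-01]), 'joint_vel': array([-0.00105044,  0.00096955, -0.00135949, -0.00181003, -0.00024225,
       -0.002247  ]), 'tau': array([-8.65181737e-04, -3.93684196e+01, -3.70174563e+01, -2.20606521e-04,
        6.90620931e-03, -1.85398108e-06]), 'position': array([0.1979615 , 0.59207785, 0.1918628 ]), 'ee_rot': array([-2.76941751e-04,  1.60699297e-01,  9.87002864e-01, -1.00257934e-03]), 'ft_force': array([0.38016642, 0.02739412, 0.0647699 ]), 'ft_torque': array([ 0.0396731 , -0.01173807, -0.076083  ]), 'finger_gap': 0.08572016880802422} 0.0187
scene {'mtx': array([[510.57632524,   0.        , 320.42525049],
       [  0.        , 510.57632524, 201.9217063 ],
       [  0.        ,   0.        ,   1.        ]]), 'R': array([[ 0.85578398, -0.51709256,  0.01578178],
       [-0.24362273, -0.42973008, -0.86947112],
       [ 0.45637895,  0.74023465, -0.49373162]]), 't': array([-0.38527967,  0.18595427,  1.08787786])}
side {'mtx': array([[482.6812015 ,   0.        , 324.75704052],
       [  0.        , 482.6812015 , 197.30645568],
       [  0.        ,   0.        ,   1.        ]]), 'R': array([[ 0.78066117,  0.62492016, -0.00655211],
       [ 0.53834978, -0.67776681, -0.50081101],
       [-0.3174077 ,  0.38743638, -0.86553186]]), 't': array([-0.42554494, -0.21288614,  1.2548473 ])}
wrist {'mtx': array([[290.59240947,   0.        , 321.22561115],
       [  0.        , 290.59240947, 197.55597833],
       [  0.        ,   0.        ,   1.        ]]), 'R': array([[ 0.3172657 ,  0.94833474, -0.0019228 ],
       [ 0.89634487, -0.29920911,  0.32716935],
       [ 0.30969074, -0.1055231 , -0.94496377]]), 't': array([-0.62374588, -0.04237239,  0.38138274])}
```

View pics/scene0.png

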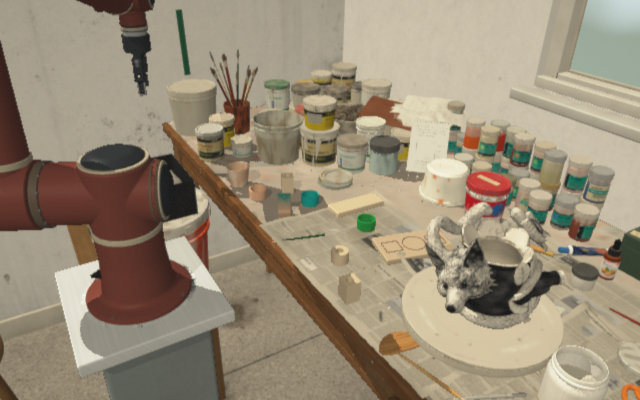

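View pics/side0.png

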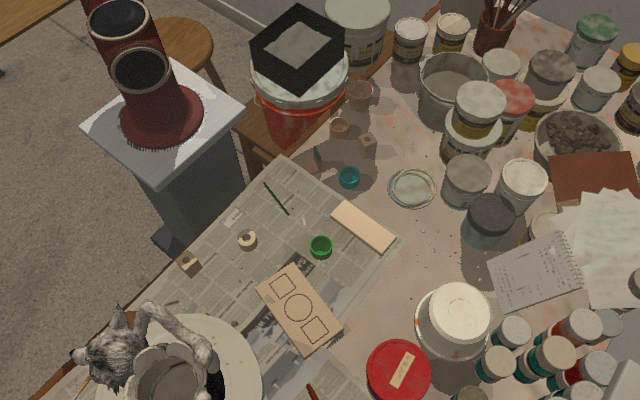

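View pics/wrist0.png

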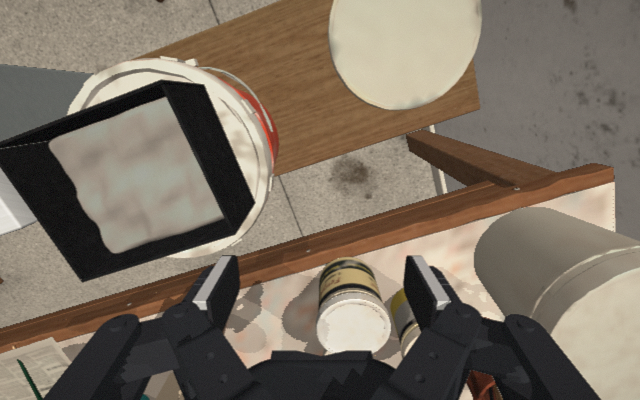

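Run:
```python
import cv2,numpy as np
a=cv2.imread("pics/scene0.png");b=cv2.imread("pics/side0.png")
cv2.imwrite("pics/z1.png",cv2.resize(a[140:320,210:450],None,fx=3.3,fy=3.3,interpolation=cv2.INTER_CUBIC))
cv2.imwrite("pics/z2.png",cv2.resize(b[60:360,160:420],None,fx=2,fy=2,interpolation=cv2.INTER_CUBIC))
```

```text
(no output)
```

View pics/z1.png

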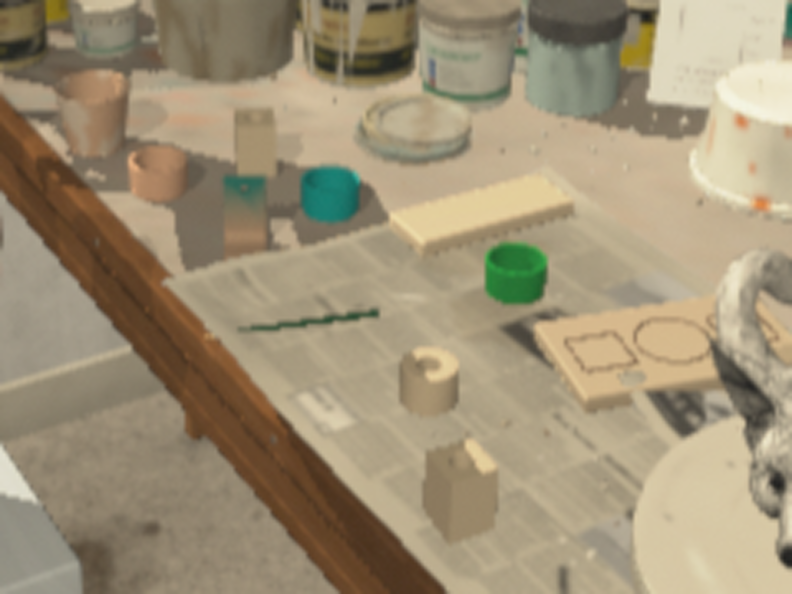

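View pics/z2.png

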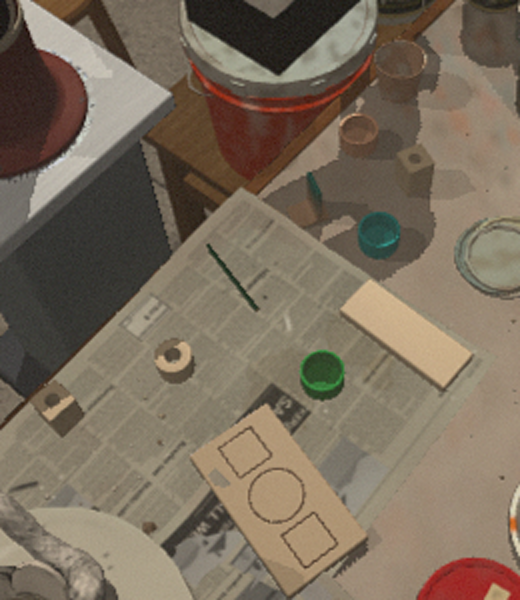

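```bash
cat > h.py <<'E'
from rig import monitor, vision, job, ctrl
import cv2, numpy as np
from scipy.spatial.transform import Rotation as Ro
def ray(m,uv):
    d=np.linalg.inv(m["mtx"])@[uv[0],uv[1],1.]; d=m["R"].T@d; return -m["R"].T@m["t"], d/np.linalg.norm(d)
def plane(m,uv,z):
    o,d=ray(m,uv); return o+d*(z-o[2])/d[2]
def tri(obs):
    A=np.zeros((3,3));b=np.zeros(3);rs=[ray(m,uv) for m,uv in obs]
    for o,d in rs:
        P=np.eye(3)-np.outer(d,d);A+=P;b+=P@o
    X=np.linalg.solve(A,b); return X,[np.linalg.norm((np.eye(3)-np.outer(d,d))@(X-o))*1000 for o,d in rs]
def proj(m,X):
    c=m["R"]@np.asarray(X)+m["t"]; p=m["mtx"]@c; return p[:2]/p[2]
def toolR():
    s=monitor.read_state(); q=s["ee_rot"]; return s,Ro.from_quat(q[[1,2,3,0]]).as_matrix()
def delta(target):
    s,R=toolR(); return R.T@(np.asarray(target)-s["position"])*1000
def snap(name,fn):
    m=vision.camera_model(name); im=vision.camera(name)[:,:,::-1].copy(); cv2.imwrite(fn,im); 
    np.savez(fn[:-4]+".npz",**m); return m,im
def load(fn):
    z=np.load(fn[:-4]+".npz"); return {k:z[k] for k in z}, cv2.imread(fn)
E
python3 - <<'E'
from h import *
ms=vision.camera_model("scene");md=vision.camera_model("side")
z1=lambda x,y:(210+x/3.3,140+y/3.3); z2=lambda x,y:(160+x/2,60+y/2)
P={"cup rim":(z1(94,84),z2(400,58)),"dish rim":(z1(158,157),z2(358,128)),"postA top":(z1(254,115),z2(416,159)),
"tile top":(z1(245,183),z2(313,178)),"turq":(z1(331,180),z2(379,228)),"green":(z1(516,257),z2(322,368)),"round":(z1(430,366),z2(174,356)),"postB":(z1(459,458),z2(53,400)),
"slabL":(z1(392,222),z2(341,301)),"slabR":(z1(573,203),z2(472,355)),"plate nl":(z1(535,325),z2(267,405)),"plate bl":(z1(587,405),z2(192,457)),"circ":(z1(673,339),z2(277,495)),"sq1":(z1(600,351),z2(245,452))}
for k,(a,b) in P.items():
    X,e=tri([(ms,a),(md,b)]); print(k,X.round(3),np.round(e,1), "r",np.hypot(*X[:2]).round(3))
s,R=toolR();print(R.round(3))
m=vision.camera_model("wrist"); c=-m["R"].T@m["t"]; print("cam in tool",R.T@(c-s["position"]), R.T@m["R"].T[:,2],R.T@m["R"].T[:,0])
E
```

```text
cup rim [0.38  0.349 0.057] [0.1 0.1] r 0.516
dish rim [0.393 0.247 0.028] [0. 0.] r 0.464
postA top [0.484 0.242 0.047] [1.3 1.3] r 0.541
tile top [0.414 0.134 0.055] [4.7 4.7] r 0.435
turq [0.503 0.145 0.026] [1.4 1.4] r 0.524
green [ 0.564 -0.036  0.028] [1.1 1.1] r 0.565
round [ 0.428 -0.124  0.025] [0.4 0.4] r 0.446
postB [ 0.373 -0.243  0.046] [0.9 0.9] r 0.445
slabL [0.518 0.054 0.019] [10.1 10.1] r 0.521
slabR [ 0.687  0.073 -0.001] [18.9 18.9] r 0.691
plate nl [ 0.539 -0.099  0.009] [0. 0.] r 0.548
plate bl [ 0.514 -0.193  0.004] [1.1 1.1] r 0.549
circ [ 0.612 -0.169  0.013] [0.2 0.2] r 0.635
sq1 [ 0.556 -0.155  0.012] [0. 0.] r 0.577
[[-0.948  0.317 -0.001]
 [ 0.317  0.948 -0.001]
 [ 0.    -0.002 -1.   ]]
cam in tool [ 0.08465916 -0.00022953 -0.18105528] [-3.27355046e-01 -7.34845318e-05  9.44901407e-01] [-7.76508213e-05  9.99999996e-01  5.08678926e-05]
```

Request:
{"name": "move_arm", "arguments": {"plan": [[1,-10,-10,-40,0],[1,-30,-30,-80,0],[1,-60,-60,-90,0],[1,-90,-90,-90,0],[1,-120,-120,-90,0],[1,-150,-150,-90,0],[1,-180,-180,-90,0],[1,-210,-210,-90,0],[1,-240,-240,-90,0],[1,-256,-254,-90,0],[1,-256,-254,-90,0],[1,-256,-254,-90,0],[1,-256,-254,-90,0]]}}

```text
time_s: 1.23
position: [0.3603, 0.2707, 0.2829]
ee_rot: [-0.0, 0.161, 0.987, 0.0]
ft_force: [-0.5, 0.8, -0.6]
finger_gap: 0.0856
```

Run:
```python
from h import *
s,R=toolR();print(s["position"],s["q"],s["time_s"]);snap("wrist","pics/w1.png")
```

```text
[0.36027737 0.27071038 0.28288551] [ 4.78627699e-01 -4.15616154e-01  1.87535260e+00  5.07287861e-04
  1.68222617e+00 -7.68885074e-01] 1.2333
```

View pics/w1.png

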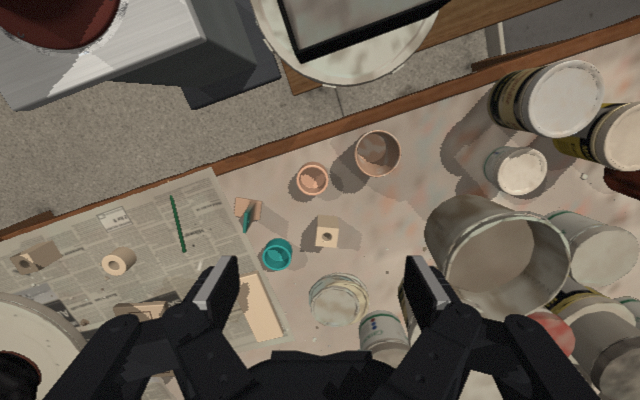

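Request:
{"name": "move_arm", "arguments": {"plan": [[1,-30,-25,-10,0],[1,-60,-50,-20,0],[1,-90,-75,-30,0],[1,-120,-100,-40,0],[1,-150,-125,-50,0],[1,-180,-150,-50,0],[1,-210,-180,-50,0],[1,-240,-205,-50,0],[1,-266,-227,-50,0],[1,-266,-227,-50,0],[1,-266,-227,-50,0],[1,-266,-227,-50,0]]}}

```text
time_s: 2.28
position: [0.5407, -0.0276, 0.3327]
ee_rot: [-0.001, 0.16, 0.987, 0.0]
ft_force: [-0.0, 0.1, 0.6]
finger_gap: 0.0851
```

Run:
```python
from h import *
s,R=toolR();print(s["position"],s["q"],s["time_s"]);snap("wrist","pics/w2.png")
```

```text
[ 0.54072958 -0.02756543  0.33274228] [-1.88704674e-01 -1.90365791e-01  1.61565232e+00  5.01456503e-04
  1.71739762e+00 -1.43861093e+00] 2.2833
```

View pics/w2.png

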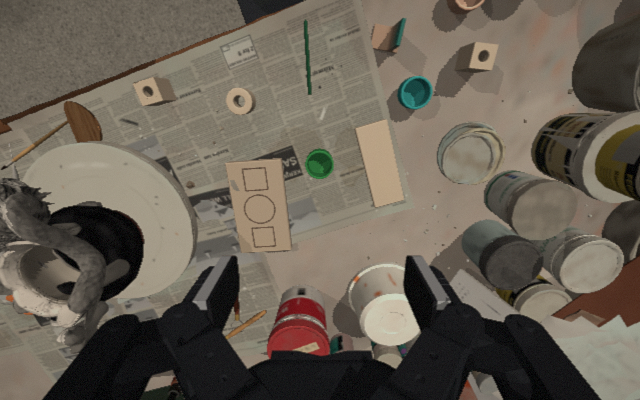

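Run:
```python
from h import *
m,im=load("pics/w2.png")
cv2.imwrite("pics/w2a.png",cv2.resize(im[140:265,210:410],None,fx=4,fy=4,interpolation=cv2.INTER_CUBIC))
hsv=cv2.cvtColor(im,cv2.COLOR_BGR2HSV)
for n,p in dict(plate=(270,180),slab=(380,160),paper=(230,80),table=(300,265),postBtop=(144,85),postAtop=(476,50),plate2=(245,240)).items(): print(n,hsv[p[1],p[0]])
```

```text
plate [ 15  73 165]
slab [ 17  70 181]
paper [ 22  45 125]
table [ 15  52 148]
postBtop [ 16  74 176]
postAtop [ 16  71 179]
plate2 [ 16  73 153]
```

View pics/w2a.png

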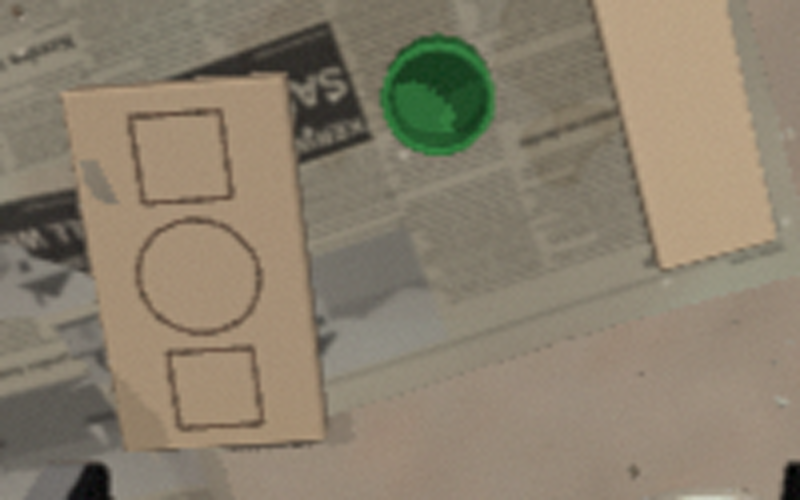

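```bash
cat > meas.py <<'E'
from h import *
def rect(m,mask,seed,z):
    n,lab=cv2.connectedComponents(mask.astype(np.uint8)); 
    c,_=cv2.findContours((lab==lab[seed[1],seed[0]]).astype(np.uint8),cv2.RETR_EXTERNAL,cv2.CHAIN_APPROX_NONE)
    c=max(c,key=cv2.contourArea)[:,0,:].astype(float)
    W=np.array([plane(m,p,z)[:2] for p in c])
    r=cv2.minAreaRect((W*1000).astype(np.float32)); (cx,cy),(a,b),t=r
    if a<b: a,b,t=b,a,t+90
    return (round(cx,1),round(cy,1)),(round(a,1),round(b,1)),round((t+90)%180-90,2)
E
python3 - <<'E'
from meas import *
m,im=load("pics/w2.png"); hsv=cv2.cvtColor(cv2.bilateralFilter(im,5,30,3),cv2.COLOR_BGR2HSV)
H,S,V=cv2.split(hsv)
cream=(S>61)&(V>140)&(H<22)
for z in(.012,.015,.018): print("plate",rect(m,cream,(270,180),z))
for z in(.013,.016): print("slab",rect(m,cream,(380,160),z))
t=(S>55)&(V>160)&(H<22)
print("postB",rect(m,t,(144,85),.05),"postA",rect(m,t,(476,50),.05))
# outlines
g=cv2.cvtColor(im,cv2.COLOR_BGR2GRAY)
big=cv2.resize(g,None,fx=4,fy=4,interpolation=cv2.INTER_CUBIC)
bh=cv2.morphologyEx(big,cv2.MORPH_BLACKHAT,np.ones((21,21)))
pm=cv2.resize(cream.astype(np.uint8),None,fx=4,fy=4)
mk=((bh>35)).astype(np.uint8)
roi=np.zeros_like(mk); roi[640:1000,945:1140]=1
mk&=roi
c,h=cv2.findContours(mk,cv2.RETR_EXTERNAL,cv2.CHAIN_APPROX_NONE)
for k in c:
    x,y,w,hh=cv2.boundingRect(k)
    if w>70 and hh>50:
        P=(k[:,0,:]+.5)/4-.5; W=np.array([plane(m,p,.015)[:2] for p in P])*1000
        print((x/4,y/4,w/4,hh/4),np.round(cv2.minAreaRect(W.astype(np.float32))[:],1) if 0 else cv2.minAreaRect(W.astype(np.float32)))
E
```

```text
plate ((608.6, -170.7), (179.0, 98.2), -14.52)
plate ((607.7, -169.7), (177.9, 97.6), -14.52)
plate ((606.8, -168.7), (176.8, 97.0), -14.52)
slab ((599.9, 62.0), (148.6, 54.3), -2.01)
slab ((599.1, 61.6), (147.7, 53.9), -2.01)
postB ((370.4, -245.7), (33.1, 33.0), -3.75) postA ((480.7, 239.5), (33.7, 33.5), 65.51)
(251.25, 226.25, 25.0, 21.75) ((664.1297607421875, -185.0086669921875), (43.756446838378906, 43.71586608886719), 75.37191772460938)
(243.75, 194.0, 32.0, 30.0) ((608.91748046875, -170.758544921875), (57.804725646972656, 58.317176818847656), 51.12319564819336)
(242.0, 167.0, 26.75, 24.75) ((553.6351928710938, -156.34716796875), (43.414100646972656, 43.48918151855469), 75.5047378540039)
```

```bash
cat > go.py <<'E'
import sys
from h import *
# usage: go.py x y z jawdeg
x,y,z,j=map(float,sys.argv[1:5])
s,R=toolR(); d=R.T@(np.array([x,y,z])-s["position"])*1000
cur=np.degrees(np.arctan2(R[1,1],R[0,1])); t=(j-cur+90)%180-90
print("t %.2f pos"%s["time_s"],s["position"].round(4),"jaw %.2f"%cur,"q6 %.2f"%s["q"][5],"F",s["ft_force"].round(1),"gap %.4f"%s["finger_gap"])
print("shift",d.round(1),"turn %.3f"%(-np.radians(t)))
E
python3 - <<'E'
from meas import *
m1,i1=load("pics/w1.png");m2,i2=load("pics/w2.png")
for n,a,b in [("postA hole",(327,237),(484,57)),("postB hole",(27,264),(152,89)),("round",(117,264),(239,100)),("turq",(277,252),(415,91)),("tile",(250,207),(402,20))]:
    X,e=tri([(m1,a),(m2,b)]);print(n,X.round(4),np.round(e,1))
ms=vision.camera_model("scene");md=vision.camera_model("side")
print("dish",tri([(m1,(312,177)),(ms,(257.9,187)),(md,(339,124))]),plane(m1,(312,177),.03))
print("cup",tri([(m1,(378,151)),(ms,(238.5,165.5)),(md,(360,89))]),plane(m1,(378,151),.059))
print("red",tri([(ms,(488,182)),(md,(398,370))])[0],"white",tri([(ms,(452,168)),(md,(459,313))])[0],"ear",tri([(ms,(440,215)),(md,(152,318))])[0])
E
python3 go.py 0.3705 -0.2457 0.12 86.2
```

```text
postA hole [0.4822 0.2398 0.0494] [0.6 0.6]
postB hole [ 0.3707 -0.235   0.0549] [0.1 0.1]
round [ 0.425  -0.1253  0.0268] [1.9 1.9]
turq [0.4981 0.144  0.0174] [1.1 1.1]
tile [0.3983 0.1407 0.0409] [0. 0.]
dish (array([0.39101706, 0.24679695, 0.02818387]), [np.float64(4.432667998673417), np.float64(2.9327321873067254), np.float64(2.1030965293286625)]) [0.38601993 0.24684472 0.03      ]
cup (array([0.37784633, 0.3504387 , 0.05554339]), [np.float64(4.16949634632347), np.float64(3.1500044509211294), np.float64(1.2992443834352747)]) [0.3727782  0.34995612 0.059     ]
red [ 0.8400307  -0.16816426  0.11949478] white [ 0.87305704 -0.00784871  0.08504021] ear [ 0.48905248 -0.36320764  0.2253843 ]
t 2.33 pos [ 0.5406 -0.0273  0.333 ] jaw 71.65 q6 -1.44 F [ 0.1  0.3 -0.2] gap 0.0855
shift [  92.6 -260.9  213. ] turn -0.254
```

Request:
{"name": "move_arm", "arguments": {"plan": [[0.75,10,-30,20,-0.05],[0.75,20,-60,40,-0.1],[0.75,30,-90,60,-0.15],[0.75,42,-120,80,-0.2],[0.75,54,-150,100,-0.254],[0.75,65,-180,120,-0.254],[0.75,76,-210,140,-0.254],[0.75,86,-240,160,-0.254],[0.75,92.6,-260.9,180,-0.254],[0.75,92.6,-260.9,205,-0.254],[0.75,92.6,-260.9,213,-0.254],[0.75,92.6,-260.9,213,-0.254],[0.75,92.6,-260.9,213,-0.254]]}}

```text
time_s: 3.42
position: [0.3708, -0.2461, 0.1207]
ee_rot: [0.0, 0.033, 0.999, -0.0]
ft_force: [-0.3, -0.0, 0.0]
finger_gap: 0.0639
```

```bash
python3 go.py 0.3705 -0.2457 0.01 86.2
python3 - <<'E'
from h import *
snap("wrist","pics/w3.png")
E
```

```text
t 3.42 pos [ 0.3708 -0.2461  0.1207] jaw 86.19 q6 -2.26 F [-0.3 -0.   0. ] gap 0.0639
shift [  0.4   0.4 110.7] turn -0.000
```

View pics/w3.png

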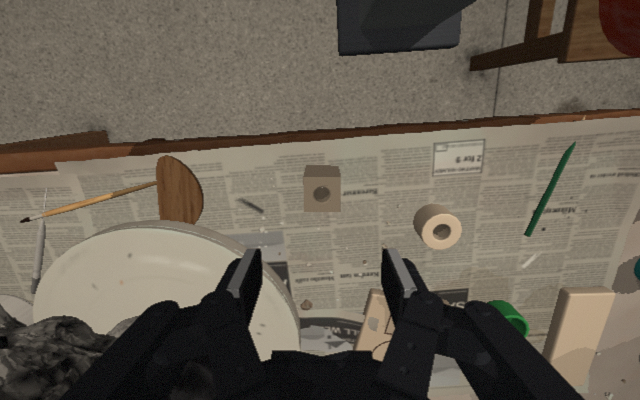

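Run:
```python
from h import *
m,i=load("pics/w3.png");m2,_=load("pics/w2.png")
print(plane(m,(322,195),.05), tri([(m,(322,194)),(m2,(152,89))]))
print(proj(m,(0.3705,-0.2457,.05)))
cv2.imwrite("pics/w3a.png",cv2.resize(i[150:240,270:380],None,fx=6,fy=6))
```

```text
[ 0.37091169 -0.24559216  0.05      ] (array([ 0.37010731, -0.24357367,  0.0430565 ]), [np.float64(2.9137479511604276), np.float64(2.913747951160547)])
[321.85265273 194.58138967]
```

View pics/w3a.png

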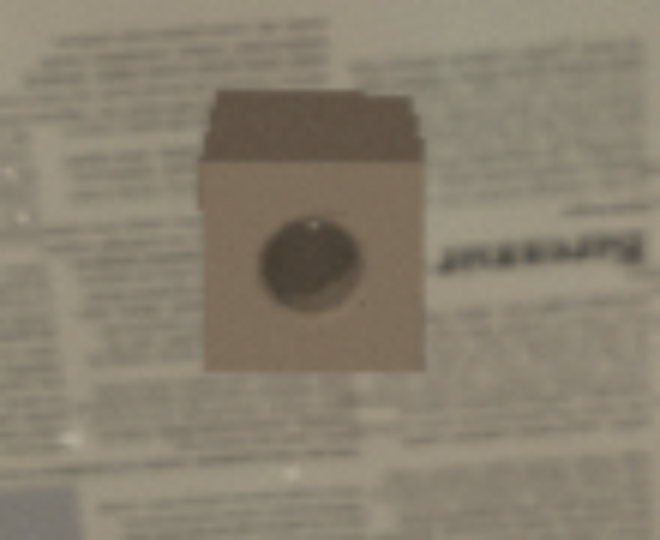

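Request:
{"name": "move_arm", "arguments": {"plan": [[0.75,0,0,30,0],[0.75,0,0,60,0],[0.75,0.4,0.4,90,0],[0.75,0.4,0.4,109,0],[0.75,0.4,0.4,109,0],[0.35,0.4,0.4,109,0],[0.2,0.4,0.4,109,0],[0.2,0.4,0.4,109,0],[0.2,0.4,0.4,109,0],[0.2,0.4,0.4,109,0],[0.2,0.4,0.4,109,0]], "force": 40}}

```text
time_s: 4.38
position: [0.3703, -0.2472, 0.0121]
ee_rot: [0.001, 0.034, 0.999, -0.001]
ft_force: [1.0, 0.1, 1.7]
finger_gap: 0.0172
```

```bash
python3 go.py 0.5536 -0.1563 0.027 75.5
```

```text
t 4.38 pos [ 0.3703 -0.2472  0.0121] jaw 86.06 q6 -2.26 F [1.  0.1 1.7] gap 0.0172
shift [-176.6  103.3  -14.8] turn 0.184
```

Run:
```python
from h import *
m,i=snap("wrist","pics/w4.png")
m,j=snap("scene","pics/s4.png")
m,k=snap("side","pics/d4.png")
cv2.imwrite("pics/c4.png",np.hstack([cv2.resize(j[200:320,280:400],None,fx=3.3,fy=3.3),cv2.resize(k[200:320,130:250],None,fx=3.3,fy=3.3)]))
```

```text
(no output)
```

View pics/w4.png

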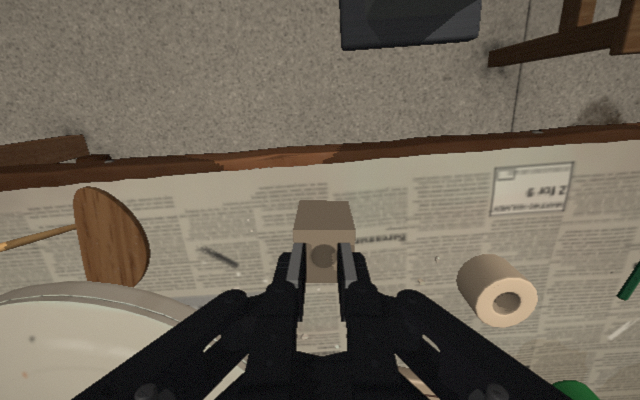

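View pics/c4.png

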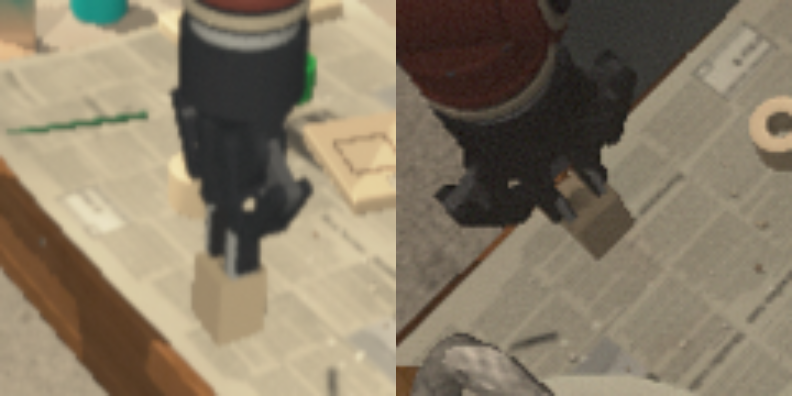

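Run:
```python
from h import *
X=monitor.read_state()["position"]
for n,f in (("wrist","w4"),("scene","s4"),("side","d4")):
    m,i=load(f"pics/{f}.png"); print(n,proj(m,X),proj(m,X+[0,0,.0187]),proj(m,X+[0,0,.04]), -m["R"].T@m["t"])
m,_=load("pics/w4.png");i=cv2.imread("pics/w4.png")
cv2.imwrite("pics/w4a.png",cv2.resize(i[190:350,240:400],None,fx=4,fy=4))
```

```text
wrist [321.47674945 227.96831564] [321.46630265 240.79083873] [321.45161204 258.82226506] [ 0.2855313 -0.2413062  0.1930018]
scene [348.94240885 293.46511665] [349.33342312 286.42233388] [349.78719446 278.24919744] [-0.1214657  -0.92459999  0.70488197]
side [188.53080779 266.57815442] [186.3000459 263.2288958] [183.67084342 259.28141976] [ 0.84511181 -0.36452905  0.97670638]
```

View pics/w4a.png

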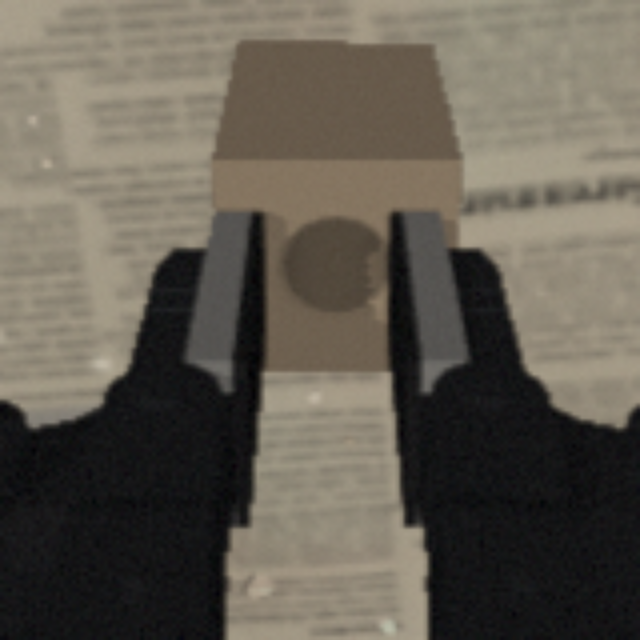

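Run:
```python
from h import *
s,R=toolR();X=s["position"];m,_=load("pics/w4.png")
for dx in(.011,0,-.011):
  for b in (0,.01,.02,.03,.04): print(dx,b,proj(m,X+R@[dx,.0086,-b]).round(0),proj(m,X+R@[dx,.02,-b]).round(0))
```

```text
0.011 0 [334. 213.] [351. 213.]
0.011 0.01 [335. 219.] [353. 219.]
0.011 0.02 [336. 226.] [354. 226.]
0.011 0.03 [336. 233.] [356. 233.]
0.011 0.04 [337. 241.] [358. 241.]
0 0 [334. 228.] [351. 228.]
0 0.01 [335. 235.] [352. 235.]
0 0.02 [335. 242.] [354. 242.]
0 0.03 [336. 250.] [356. 250.]
0 0.04 [337. 259.] [358. 259.]
-0.011 0 [334. 242.] [350. 242.]
-0.011 0.01 [334. 249.] [352. 249.]
-0.011 0.02 [335. 257.] [353. 257.]
-0.011 0.03 [336. 266.] [355. 266.]
-0.011 0.04 [337. 276.] [357. 276.]
```

Request:
{"name": "move_arm", "arguments": {"plan": [[0.2,0,0,-30,0],[0.2,0,0,-60,0],[0.2,0,0,-60,0],[0.2,0,0,-60,0]]}}

```text
time_s: 4.87
position: [0.371, -0.2479, 0.0732]
ee_rot: [0.002, 0.034, 0.999, -0.001]
ft_force: [0.3, -0.3, -0.2]
finger_gap: 0.0171
```

Run:
```python
from h import *
s,R=toolR();X=s["position"];print(X)
m,i=snap("wrist","pics/w5.png")
m,j=snap("scene","pics/s5.png");print(proj(m,X))
m,k=snap("side","pics/d5.png");print(proj(m,X))
cv2.imwrite("pics/c5.png",np.hstack([cv2.resize(i[180:300,260:380],(264,264)),cv2.resize(j[230:310,310:390],(264,264)),cv2.resize(k[220:300,150:230],(264,264))]))
```

```text
[ 0.37097084 -0.24785274  0.07315146]
[350.69215753 270.0664877 ]
[180.94839226 255.64607558]
```

View pics/c5.png

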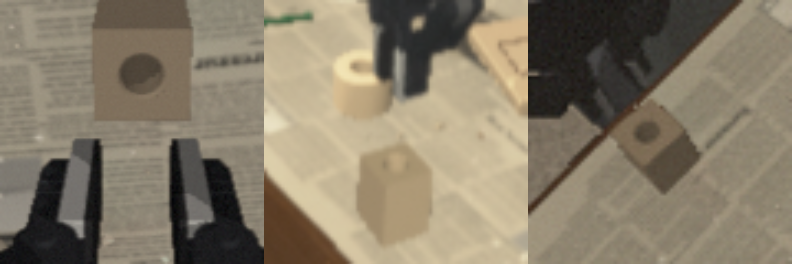

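Request:
{"name": "move_arm", "arguments": {"plan": [[0,0,0,-30,0],[0,0,0,-60,0],[0,0,0,-60,0],[0,0,0,-60,0],[0,0,0,-60,0]]}}

```text
time_s: 5.43
position: [0.369, -0.246, 0.1294]
ee_rot: [-0.001, 0.034, 0.999, 0.001]
ft_force: [-0.3, -0.0, 0.3]
finger_gap: 0.0001
```

Run:
```python
from h import *
s,R=toolR();X=s["position"];print(X,s["finger_gap"])
m,i=snap("wrist","pics/w6.png")
m,j=snap("scene","pics/s6.png");print(proj(m,X),proj(m,X+[0,0,.04]))
m,k=snap("side","pics/d6.png");print(proj(m,X))
cv2.imwrite("pics/c6.png",np.hstack([cv2.resize(i[180:300,260:380],(264,264)),cv2.resize(j[200:280,310:390],(264,264)),cv2.resize(k[200:280,130:210],(264,264))]))
```

```text
[ 0.36904739 -0.2459993   0.1294488 ] 0.00012820720893065113
[350.64285906 247.00476658] [351.57072067 229.97685116]
[173.25234442 242.80175387]
```

View pics/c6.png

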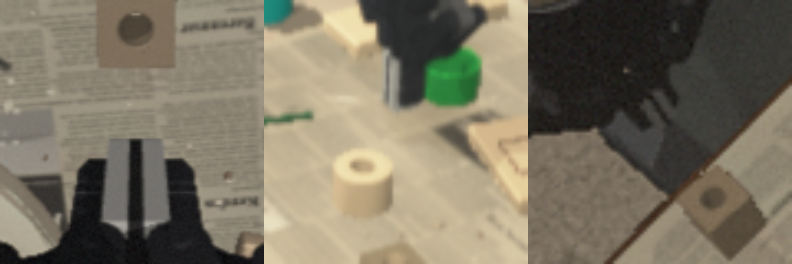

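Run:
```python
from h import *
s,R=toolR();X=s["position"]
mw,i=load("pics/w6.png");ms,j=load("pics/s6.png")
P,e=tri([(mw,(321.5,243)),(ms,(351,232))]);print(P,e,R.T@(P-X))
cv2.imwrite("pics/c6b.png",np.hstack([cv2.resize(i[225:275,296:346],(400,400),interpolation=0),cv2.resize(j[200:250,325:375],(400,400),interpolation=0)]))
print(ms["R"].T[:,2])
```

```text
[ 0.36490038 -0.24634141  0.16470095] [np.float64(2.710255550313193), np.float64(2.71025555031317)] [ 0.00389001 -0.0007784  -0.03577053]
[ 0.45637895  0.74023465 -0.49373162]
```

View pics/c6b.png

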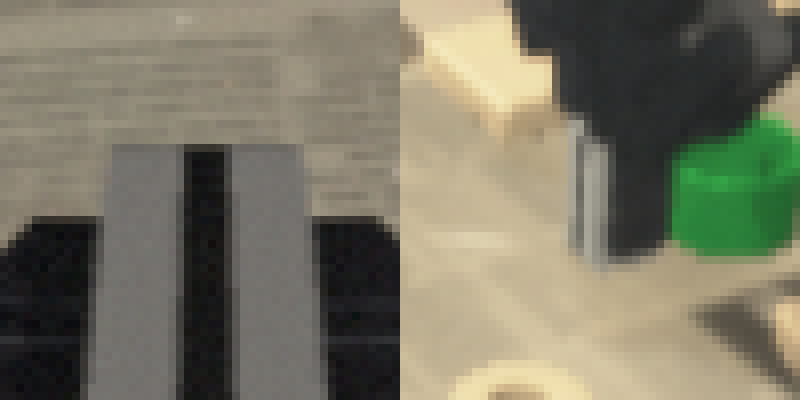

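Request:
{"name": "move_arm", "arguments": {"plan": [[0.75,0,0,20,0],[0.75,0,0,40,0],[0.75,0,0,60,0],[0.75,0,0,75,0],[0.75,0,0,100,0],[0.75,0,0,120,0],[0.75,0,0,140,0],[0.75,0,0,150,0],[0.75,0,0,157,0],[0.75,0,0,157,0]]}}

```text
time_s: 6.42
position: [0.3685, -0.2455, -0.0277]
ee_rot: [-0.001, 0.034, 0.999, 0.001]
ft_force: [-0.6, -0.5, -0.2]
finger_gap: 0.0641
```

Run:
```python
from h import *
s,R=toolR();X=s["position"];print(X,s["finger_gap"],s["ft_force"])
m,i=snap("wrist","pics/w7.png")
m,j=snap("scene","pics/s7.png")
cv2.imwrite("pics/c7.png",np.hstack([cv2.resize(i[160:320,240:400],(400,400)),cv2.resize(j[240:320,310:390],(400,400))]))
```

```text
[ 0.36850964 -0.24550881 -0.02771651] 0.06410406606082425 [-0.61658533 -0.51287195 -0.22687061]
```

View pics/c7.png

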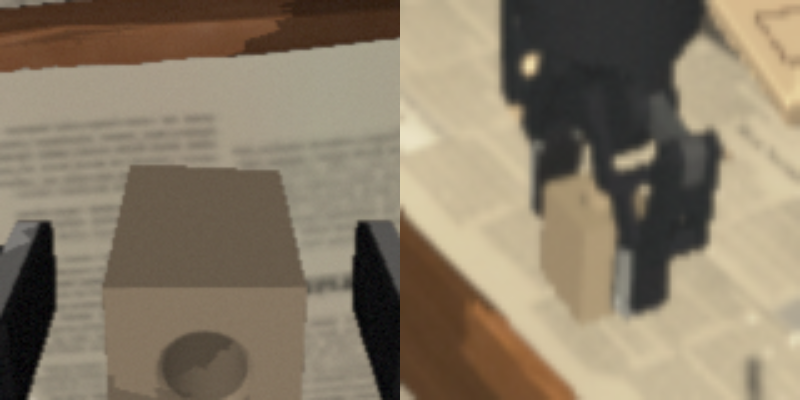

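Request:
{"name": "move_arm", "arguments": {"plan": [[0.5,0,0,0,0],[0.25,0,0,0,0],[0.25,0,0,0,0],[0.25,0,0,0,0],[0.25,0,0,0,0],[0.25,0,0,-20,0],[0.25,0,0,-50,0],[0.25,0,0,-90,0],[0.25,0,0,-120,0],[0.25,0,0,-120,0],[0.25,0,0,-120,0]], "force": 40}}

```text
time_s: 7.43
position: [0.3709, -0.2478, 0.0963]
ee_rot: [0.002, 0.034, 0.999, -0.002]
ft_force: [-0.1, -0.2, -2.0]
finger_gap: 0.0334
```

```bash
python3 go.py 0.5536 -0.1563 -0.0117 75.5
python3 - <<'E'
from h import *
m,i=snap("wrist","pics/w8.png")
m,j=snap("scene","pics/s8.png")
cv2.imwrite("pics/c8.png",np.hstack([cv2.resize(i[160:320,240:400],(400,400)),cv2.resize(j[200:300,300:400],(400,400))]))
E
```

```text
t 7.43 pos [ 0.3709 -0.2478  0.0963] jaw 86.06 q6 -2.26 F [-0.1 -0.2 -2. ] gap 0.0334
shift [-175.6  104.1  108.3] turn 0.184
```

View pics/c8.png

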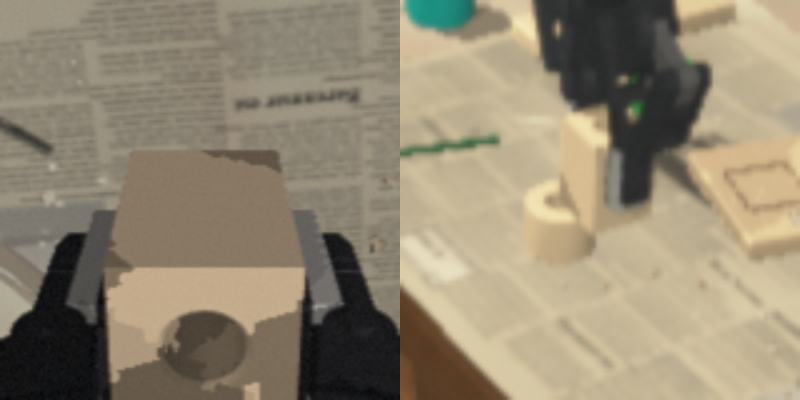

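Run:
```python
from h import *
m,i=load("pics/w8.png")
for k in range(3):
  s,R=toolR();X=s["position"]
  h=plane(m,(321.8,298.5),X[2]+.0765); print(X,h,R.T@(h-X))
```

```text
[ 0.36895849 -0.24590647  0.09271076] [ 0.37123341 -0.24747609  0.16921076] [-0.00224124 -0.00130101 -0.07650603]
[ 0.36895849 -0.24590647  0.09271076] [ 0.37123341 -0.24747609  0.16921076] [-0.00224124 -0.00130101 -0.07650603]
[ 0.36895849 -0.24590647  0.09271076] [ 0.37123341 -0.24747609  0.16921076] [-0.00224124 -0.00130101 -0.07650603]
```

Request:
{"name": "move_arm", "arguments": {"plan": [[0.25,-30,17,0,0.03],[0.25,-60,34,0,0.06],[0.25,-90,51,0,0.09],[0.25,-120,69,0,0.12],[0.25,-150,87,0,0.15],[0.25,-177,103,0,0.185],[0.25,-177,103,30,0.185],[0.25,-177,103,60,0.185],[0.25,-177,103,80,0.185],[0.25,-177,103,80,0.185],[0.25,-177,103,80,0.185]]}}

```text
time_s: 8.45
position: [0.5506, -0.1548, 0.0106]
ee_rot: [-0.003, 0.127, 0.992, 0.001]
ft_force: [-0.2, -1.0, 0.7]
finger_gap: 0.0334
```

```bash
python3 go.py 0.5536 -0.1563 -0.0117 75.5;python3 - <<'E'
from h import *
m,i=snap("wrist","pics/w9.png")
m,j=snap("scene","pics/s9.png")
m,k=snap("side","pics/d9.png")
cv2.imwrite("pics/c9.png",np.hstack([cv2.resize(i[160:320,240:400],(264,264)),cv2.resize(j[190:290,360:460],(264,264)),cv2.resize(k[230:330,230:330],(264,264))]))
E
python3 go.py 0.5536 -0.1563 -0.0117 75.5
```

```text
t 8.45 pos [ 0.5506 -0.1548  0.0106] jaw 75.46 q6 -1.72 F [-0.2 -1.   0.7] gap 0.0334
shift [-3.5 -0.7 22.3] turn -0.001
t 8.60 pos [ 0.5544 -0.1567  0.0155] jaw 75.44 q6 -1.72 F [-0.1 -0.  -1.5] gap 0.0335
shift [ 0.9  0.2 27.2] turn -0.001
```

View pics/c9.png

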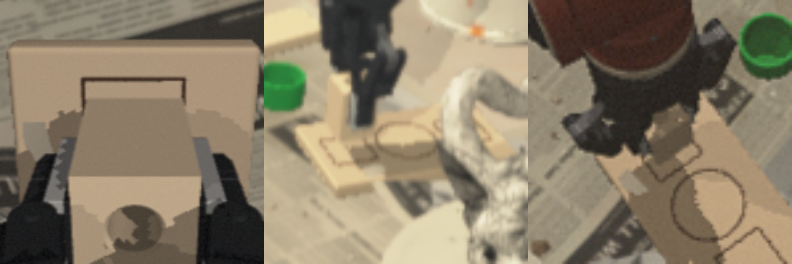

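Request:
{"name": "move_arm", "arguments": {"plan": [[0.25,0,0,12,0],[0.25,0,0,20,0],[0.25,0,0,24,0],[0.25,0,0,24,0],[0.25,0,0,24,0]]}}

```text
time_s: 9.02
position: [0.5536, -0.1562, -0.0097]
ee_rot: [0.0, 0.127, 0.992, -0.0]
ft_force: [-0.3, -0.3, 2.4]
finger_gap: 0.0334
```

```bash
python3 go.py 0.5536 -0.1563 -0.0117 75.5;python3 - <<'E'
from h import *
m,i=snap("wrist","pics/w10.png")
m,j=snap("scene","pics/s10.png")
cv2.imwrite("pics/c10.png",np.hstack([cv2.resize(i[160:320,240:400],(400,400)),cv2.resize(j[190:290,360:460],(400,400))]))
E
```

```text
t 9.02 pos [ 0.5536 -0.1562 -0.0097] jaw 75.46 q6 -1.72 F [-0.3 -0.3  2.4] gap 0.0334
shift [-0.1 -0.1  2. ] turn -0.001
```

View pics/c10.png

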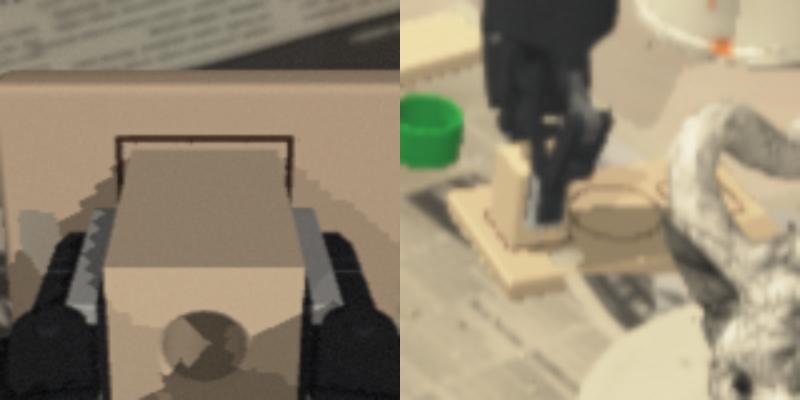

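Request:
{"name": "move_arm", "arguments": {"plan": [[0.45,0,0,0,0],[0.65,0,0,0,0],[0.7,0,0,0,0],[0.7,0,0,0,0],[0.7,0,0,-20,0],[0.7,0,0,-50,0],[0.7,0,0,-90,0],[0.7,0,0,-130,0],[0.7,0,0,-130,0]]}}

```text
time_s: 9.87
position: [0.559, -0.1584, 0.1304]
ee_rot: [0.008, 0.126, 0.992, -0.002]
ft_force: [1.2, 0.5, 1.6]
finger_gap: 0.0596
```

```bash
python3 go.py 0.4815 0.2397 0.13 65.5;python3 - <<'E'
from h import *
m,i=snap("wrist","pics/w11.png")
E
```

```text
t 9.87 pos [ 0.559  -0.1584  0.1304] jaw 75.47 q6 -1.72 F [1.2 0.5 1.6] gap 0.0596
shift [174.8 365.9  -3.3] turn 0.174
```

View pics/w11.png

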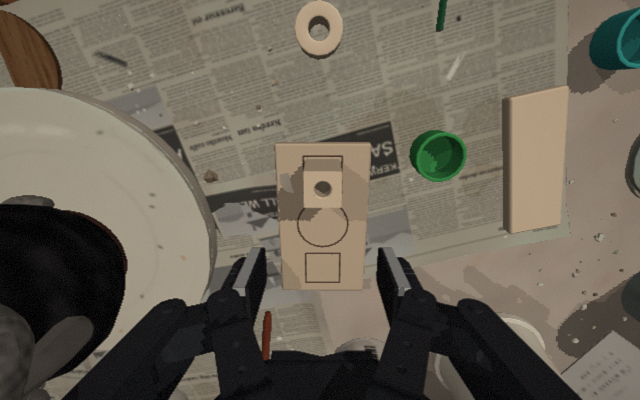

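Run:
```python
from meas import *
m,i=load("pics/w11.png")
h=plane(m,(323,188),.065);c=plane(m,(323,226),.015);q=plane(m,(323,268),.015)
print(h,c,q); a=np.radians(-14.5); d=(h-c)[:2]; print(d@[np.cos(a),np.sin(a)],d@[-np.sin(a),np.cos(a)])
hsv=cv2.cvtColor(cv2.bilateralFilter(i,5,30,3),cv2.COLOR_BGR2HSV);H,S,V=cv2.split(hsv)
print(rect(m,(S>61)&(V>140)&(H<22),(540,160),.016))
```

```text
[ 0.55223479 -0.1553744   0.065     ] [ 0.61153361 -0.17044979  0.015     ] [ 0.66476308 -0.18413408  0.015     ]
-0.06118459125975847 -0.00025202723297488086
((599.1, 61.4), (147.8, 53.0), -1.94)
```

```bash
python3 go.py 0.4815 0.2397 0.12 65.5
```

```text
t 9.92 pos [ 0.5573 -0.1577  0.1266] jaw 75.46 q6 -1.72 F [-0.  -0.2 -0.5] gap 0.0596
shift [173.2 365.6   4. ] turn 0.174
```

Request:
{"name": "move_arm", "arguments": {"plan": [[0.7,16,35,0,0.02],[0.7,32,70,0,0.04],[0.7,48,105,0,0.06],[0.7,64,140,0,0.08],[0.7,80,175,0,0.1],[0.7,96,210,0,0.12],[0.7,112,245,0,0.14],[0.7,128,280,0,0.16],[0.7,144,315,0,0.174],[0.7,160,345,0,0.174],[0.7,170,365,20,0.174],[0.7,170,365,20,0.174],[0.7,170,365,20,0.174],[0.7,170,365,20,0.174]]}}

```text
time_s: 11.08
position: [0.4801, 0.2394, 0.0992]
ee_rot: [-0.001, 0.212, 0.977, -0.001]
ft_force: [0.3, -0.3, 0.8]
finger_gap: 0.0593
```

```bash
python3 go.py 0.4815 0.2397 -0.028 65.5;python3 - <<'E'
from h import *
m,i=snap("wrist","pics/w12.png")
E
python3 go.py 0.4815 0.2397 -0.028 65.5
```

```text
t 11.08 pos [0.4801 0.2394 0.0992] jaw 65.49 q6 -0.82 F [ 0.3 -0.3  0.8] gap 0.0593
shift [ -1.3   1.1 127.2] turn -0.000
t 11.13 pos [0.4807 0.2391 0.0999] jaw 65.44 q6 -0.82 F [ 0.2  0.1 -0.2] gap 0.0598
shift [ -0.5   0.9 127.9] turn -0.001
```

View pics/w12.png

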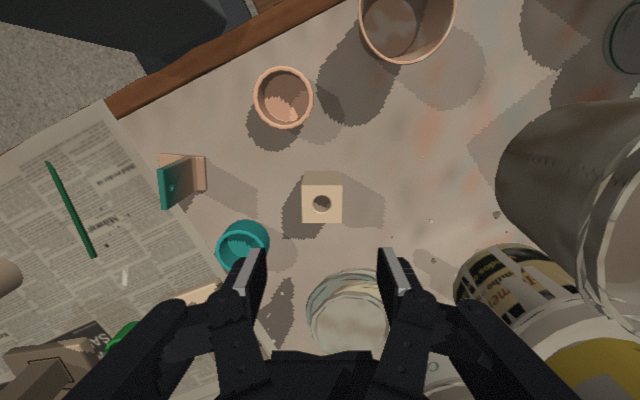

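Run:
```python
from h import *
m,i=load("pics/w12.png")
print(plane(m,(322,203.5),.05),"dish",plane(m,(283,97),.03),plane(m,(253,97),.03)-plane(m,(313,97),.03))
m1,_=load("pics/w1.png")
print(tri([(m,(283,97)),(m1,(312,177))]),tri([(m,(322,203.5)),(m1,(327,237))]))
```

```text
[0.48060128 0.23947864 0.05      ] dish [0.39004272 0.24580234 0.03      ] [-0.02027261 -0.04446631  0.        ]
(array([0.38933683, 0.24476235, 0.01646186]), [np.float64(0.5040188947179037), np.float64(0.5040188947179263)]) (array([0.47903209, 0.24020148, 0.05466495]), [np.float64(0.015215672955944117), np.float64(0.01521567295583775)])
```

Post A at (0.4806, 0.2395), top ≈ 50 mm high, matches. Descending and gripping.

Request:
{"name": "move_arm", "arguments": {"plan": [[0.7,0,0.5,30,0],[0.7,0,0.5,60,0],[0.7,0,0.5,90,0],[0.7,0,0.5,115,0],[0.7,0,0.5,127,0],[0.7,0,0.5,127,0],[0.25,0,0.5,127,0],[0.25,0,0.5,127,0],[0.25,0,0.5,127,0],[0.25,0,0.5,127,0],[0.25,0,0.5,127,0],[0.25,0,0.5,105,0],[0.25,0,0.5,70,0],[0.25,0,0.5,30,0],[0.25,0,0.5,7,0],[0.25,0,0.5,7,0],[0.25,0,0.5,7,0]], "force": 40}}

```text
time_s: 12.55
position: [0.4819, 0.2409, 0.0953]
ee_rot: [0.002, 0.212, 0.977, 0.001]
ft_force: [0.1, -0.6, -1.5]
finger_gap: 0.0331
```

```bash
python3 go.py 0.6641 -0.185 0.0 75.5;python3 - <<'E'
from h import *
m,i=snap("wrist","pics/w13.png")
cv2.imwrite("pics/c13.png",i[140:340,200:440])
E
python3 go.py 0.6641 -0.185 0.0 75.5
```

```text
t 12.55 pos [0.4819 0.2409 0.0953] jaw 65.50 q6 -0.82 F [ 0.1 -0.6 -1.5] gap 0.0331
shift [-342.1 -312.3   95.4] turn -0.175
t 12.60 pos [0.4804 0.2404 0.093 ] jaw 65.50 q6 -0.82 F [ 0.1  0.2 -2.3] gap 0.0338
shift [-343.5 -310.9   93. ] turn -0.175
```

View pics/c13.png

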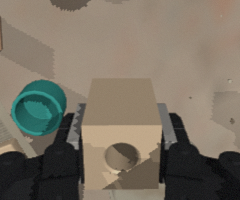

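Request:
{"name": "move_arm", "arguments": {"plan": [[0.25,-28,-26,0,-0.02],[0.25,-56,-52,0,-0.04],[0.25,-84,-78,0,-0.06],[0.25,-112,-104,0,-0.08],[0.25,-140,-130,0,-0.1],[0.25,-168,-156,0,-0.12],[0.25,-196,-182,0,-0.14],[0.25,-224,-208,0,-0.16],[0.25,-252,-234,0,-0.175],[0.25,-280,-260,0,-0.175],[0.25,-310,-286,0,-0.175],[0.25,-343,-311.5,0,-0.175],[0.25,-343,-311.5,25,-0.175],[0.25,-343,-311.5,55,-0.175],[0.25,-343,-311.5,80,-0.175],[0.25,-343,-311.5,80,-0.175],[0.25,-343,-311.5,80,-0.175]]}}

```text
time_s: 14.02
position: [0.6601, -0.184, 0.0083]
ee_rot: [-0.004, 0.126, 0.992, 0.001]
ft_force: [0.5, -0.4, 0.2]
finger_gap: 0.0335
```

```bash
python3 go.py 0.6641 -0.185 -0.0117 75.5;python3 - <<'E'
from h import *
m,i=snap("wrist","pics/w14.png")
cv2.imwrite("pics/c14.png",cv2.resize(i[140:340,200:440],None,fx=2.5,fy=2.5))
E
python3 go.py 0.6641 -0.185 -0.0117 75.5
```

```text
t 14.02 pos [ 0.6601 -0.184   0.0083] jaw 75.51 q6 -1.70 F [ 0.5 -0.4  0.2] gap 0.0335
shift [-4.3 -0.  20. ] turn 0.000
t 14.07 pos [ 0.6623 -0.1847  0.0114] jaw 75.52 q6 -1.70 F [ 0.5  0.2 -0. ] gap 0.0336
shift [-1.9  0.2 23.1] turn 0.000
```

View pics/c14.png

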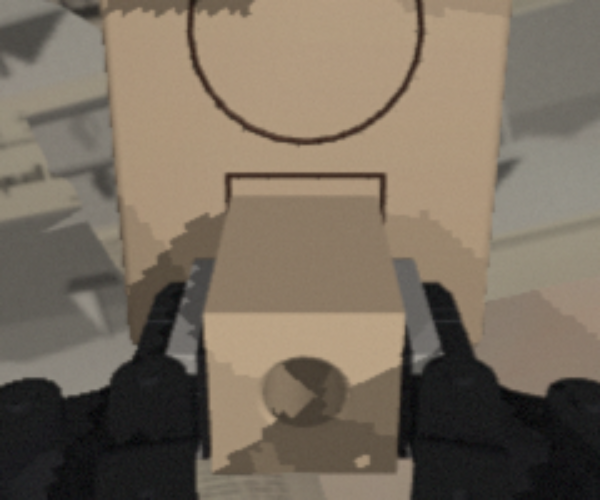

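Well centred over the far outline. Lower the remaining distance, release and lift.

Request:
{"name": "move_arm", "arguments": {"plan": [[0.25,0,0,12,0],[0.25,0,0,20,0],[0.25,0,0,23.5,0],[0.25,0,0,23.5,0],[0.25,0,0,23.5,0],[0.45,0,0,23.5,0],[0.7,0,0,23.5,0],[0.7,0,0,23.5,0],[0.7,0,0,0,0],[0.7,0,0,-40,0],[0.7,0,0,-80,0],[0.7,0,0,-110,0],[0.7,60,0,-110,0],[0.7,100,0,-110,0],[0.7,100,0,-110,0],[0.7,100,0,-110,0]]}}

```text
time_s: 15.4
position: [0.5633, -0.1591, 0.1223]
ee_rot: [-0.001, 0.126, 0.992, 0.0]
ft_force: [0.8, -0.4, -0.4]
finger_gap: 0.06
```

```bash
python3 go.py 0.39 0.2458 0.10 65;python3 - <<'E'
from h import *
m,i=snap("wrist","pics/w15.png")
E
python3 go.py 0.39 0.2458 0.10 65.0
```

```text
t 15.40 pos [ 0.5633 -0.1591  0.1223] jaw 75.51 q6 -1.72 F [ 0.8 -0.4 -0.4] gap 0.0600
shift [269.1 348.6  23.1] turn 0.183
t 15.45 pos [ 0.5653 -0.1598  0.1229] jaw 75.50 q6 -1.72 F [-0.5  0.1  0. ] gap 0.0593
shift [271.2 348.8  23. ] turn 0.183
```

View pics/w15.png

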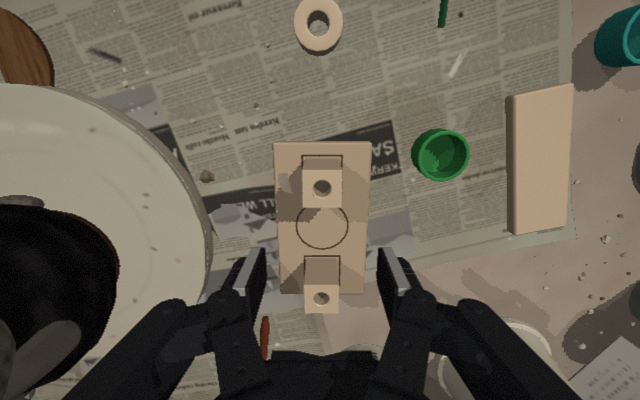

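Run:
```python
from meas import *
m,i=load("pics/w15.png")
a=np.radians(-14.5)
for p in((322.5,188),(321.5,298)):
    h=plane(m,p,.065);d=h[:2]-[.6089,-.1707];print(h,d@[np.cos(a),np.sin(a)],d@[-np.sin(a),np.cos(a)])
print(plane(m,(321.5,227.5),.015))
```

```text
[ 0.55297962 -0.15549212  0.065     ] -0.05794693568464465 0.0007221319498927209
[ 0.662479  -0.1846428  0.065    ] 0.05536338275035701 -8.3578679144658e-05
[ 0.61118744 -0.17134673  0.015     ]
```

Request:
{"name": "move_arm", "arguments": {"plan": [[0.85,25,32,0,0.02],[0.85,50,64,0,0.04],[0.85,75,96,0,0.06],[0.85,100,128,0,0.08],[0.85,125,160,0,0.1],[0.85,150,192,0,0.12],[0.85,175,224,0,0.14],[0.85,200,256,0,0.16],[0.85,225,288,0,0.183],[0.85,250,320,0,0.183],[0.85,270.5,348.7,23,0.183],[0.85,270.5,348.7,23,0.183],[0.85,270.5,348.7,23,0.183],[0.85,270.5,348.7,23,0.183]]}}

```text
time_s: 16.62
position: [0.3928, 0.2451, 0.1005]
ee_rot: [0.0, 0.216, 0.976, -0.0]
ft_force: [0.6, -0.3, 0.3]
finger_gap: 0.0729
```

```bash
python3 go.py 0.39 0.2458 -0.038 65;python3 - <<'E'
from h import *
m,i=snap("wrist","pics/w16.png")
E
python3 go.py 0.39 0.2458 -0.038 65.0
```

```text
t 16.62 pos [0.3928 0.2451 0.1005] jaw 65.07 q6 -0.74 F [ 0.6 -0.3  0.3] gap 0.0729
shift [  3.   -0.6 138.5] turn 0.001
t 16.67 pos [0.3933 0.2447 0.1009] jaw 64.98 q6 -0.74 F [-0.2 -0.6  1.9] gap 0.0727
shift [  3.6  -0.5 138.9] turn -0.000
```

View pics/w16.png

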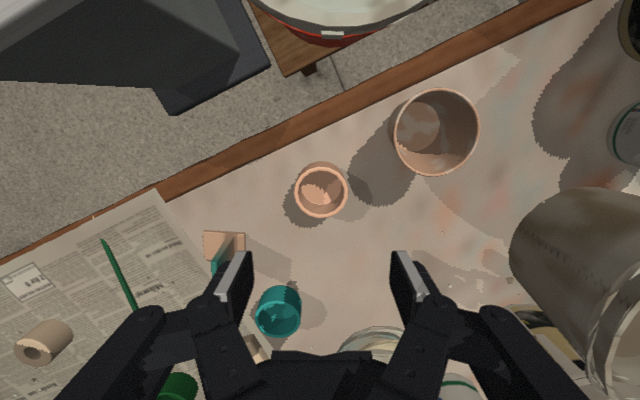

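Run:
```python
from h import *
m,i=load("pics/w16.png")
cv2.imwrite("pics/c16.png",np.hstack([cv2.resize(i[150:230,282:362],(400,400)),cv2.resize(i[80:180,385:485],(400,400))]))
m12,_=load("pics/w12.png")
print(plane(m,(322,192),.03),tri([(m,(322,192)),(m12,(283,97))]))
print("cup",plane(m,(437,131),.059))
```

```text
[0.39048879 0.24667285 0.03      ] (array([0.39013269, 0.2463821 , 0.03116409]), [np.float64(0.4445919190990399), np.float64(0.44459191909915524)])
cup [0.37459435 0.34914624 0.059     ]
```

View pics/c16.png

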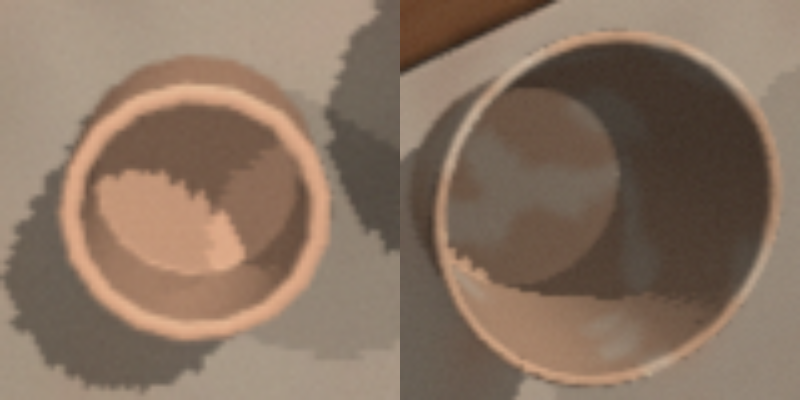

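Request:
{"name": "move_arm", "arguments": {"plan": [[0.85,3,0,30,0],[0.85,3,0,60,0],[0.85,3,0,90,0],[0.85,3,0,115,0],[0.85,3,0,130,0],[0.85,3,0,136,0],[0.85,3,0,136,0],[0.5,3,0,136,0],[0.45,3,0,136,0],[0.45,3,0,136,0],[0.45,3,0,136,0],[0.45,3,0,136,0]], "force": 30}}

```text
time_s: 17.67
position: [0.3915, 0.2468, -0.0338]
ee_rot: [0.002, 0.216, 0.976, 0.001]
ft_force: [1.5, -0.6, 6.8]
finger_gap: 0.0476
```

Run:
```python
from h import *
m,i=snap("wrist","pics/w17.png")
m,j=snap("scene","pics/s17.png")
cv2.imwrite("pics/c17.png",np.hstack([cv2.resize(i[160:320,240:400],(400,400)),cv2.resize(j[130:230,210:310],(400,400))]))
```

```text
(no output)
```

View pics/c17.png

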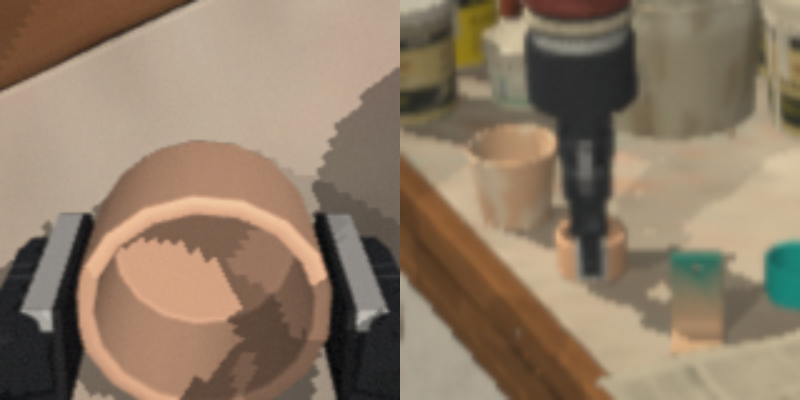

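Request:
{"name": "move_arm", "arguments": {"plan": [[0.4,0,0,-15,0],[0.4,0,0,-50,0],[0.4,0,0,-90,0],[0.4,0,0,-130,0],[0.4,0,0,-130,0],[0.4,0,0,-130,0],[0.4,0,0,-130,0]]}}

```text
time_s: 18.35
position: [0.3889, 0.2461, 0.0937]
ee_rot: [-0.0, 0.216, 0.976, -0.0]
ft_force: [-0.2, 0.0, -0.6]
finger_gap: 0.0478
```

```bash
python3 go.py 0.6089 -0.1707 -0.02 75.5;python3 - <<'E'
from h import *
m,i=snap("wrist","pics/w18.png")
cv2.imwrite("pics/c18.png",cv2.resize(i[160:320,240:400],(400,400)))
E
python3 go.py 0.6089 -0.1707 -0.02 75.5
```

```text
t 18.35 pos [0.3889 0.2461 0.0937] jaw 65.04 q6 -0.73 F [-0.2  0.  -0.6] gap 0.0478
shift [-375.4 -285.1  113.7] turn -0.182
t 18.40 pos [0.3881 0.2458 0.0925] jaw 65.04 q6 -0.73 F [-0.3  0.1 -0.3] gap 0.0475
shift [-376.1 -284.2  112.4] turn -0.183
```

View pics/c18.png

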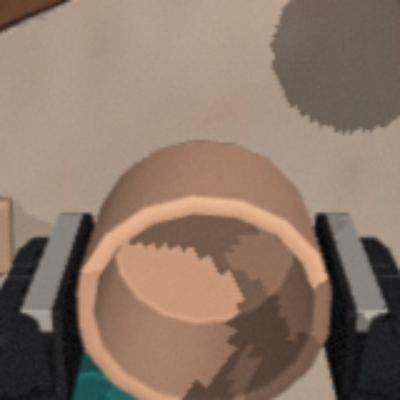

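Request:
{"name": "move_arm", "arguments": {"plan": [[0.4,-30,-23,0,-0.02],[0.4,-60,-46,0,-0.04],[0.4,-90,-69,0,-0.06],[0.4,-120,-92,0,-0.08],[0.4,-150,-115,0,-0.1],[0.4,-180,-138,0,-0.12],[0.4,-210,-161,0,-0.14],[0.4,-240,-184,0,-0.16],[0.4,-270,-207,0,-0.182],[0.4,-300,-230,0,-0.182],[0.4,-330,-253,0,-0.182],[0.4,-358,-273,0,-0.182],[0.4,-375.3,-285,0,-0.182],[0.4,-375.3,-285,20,-0.182],[0.4,-375.3,-285,40,-0.182],[0.4,-375.3,-285,40,-0.182],[0.4,-375.3,-285,40,-0.182],[0.4,-375.3,-285,40,-0.182]]}}

```text
time_s: 19.9
position: [0.6087, -0.1701, 0.0533]
ee_rot: [-0.001, 0.126, 0.992, 0.0]
ft_force: [-0.1, -0.0, -0.8]
finger_gap: 0.0479
```

```bash
python3 go.py 0.6089 -0.1707 -0.02 75.5;python3 - <<'E'
from h import *
m,i=snap("wrist","pics/w19.png")
cv2.imwrite("pics/c19.png",cv2.resize(i[140:340,220:420],(600,600)))
s,R=toolR();print(plane(m,(322,281),s["position"][2]+.066))
E
python3 go.py 0.6089 -0.1707 -0.02 75.5
```

```text
t 19.90 pos [ 0.6087 -0.1701  0.0533] jaw 75.48 q6 -1.71 F [-0.1 -0.  -0.8] gap 0.0479
shift [-0.5 -0.6 73.3] turn -0.000
[ 0.60437929 -0.16888664  0.12047911]
t 19.95 pos [ 0.6094 -0.1704  0.0545] jaw 75.48 q6 -1.71 F [ 0.6  0.4 -0.2] gap 0.0477
shift [ 0.4 -0.5 74.5] turn -0.000
```

View pics/c19.png

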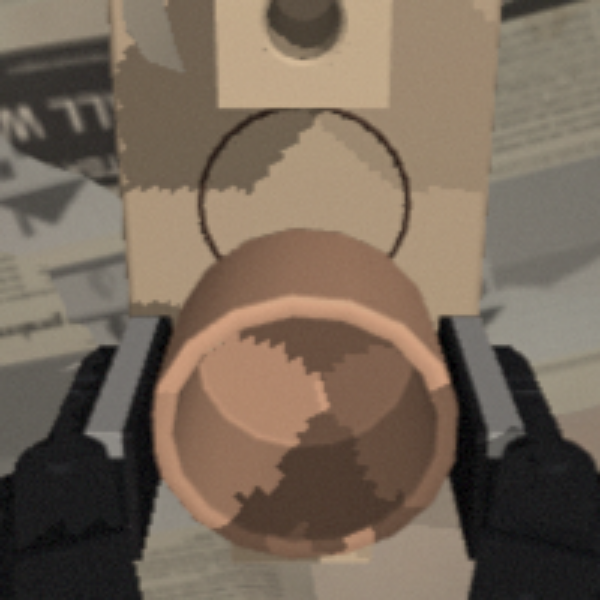

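Request:
{"name": "move_arm", "arguments": {"plan": [[0.4,-3,-0.5,25,0],[0.4,-3,-0.5,50,0],[0.4,-3,-0.5,66,0],[0.4,-3,-0.5,71,0],[0.4,-3,-0.5,72.5,0],[0.4,-3,-0.5,72.5,0]]}}

```text
time_s: 20.45
position: [0.6131, -0.172, -0.017]
ee_rot: [0.001, 0.126, 0.992, -0.0]
ft_force: [-0.6, 0.2, -1.2]
finger_gap: 0.0479
```

```bash
python3 - <<'E'
from h import *
m,i=snap("wrist","pics/w20.png")
m,j=snap("scene","pics/s20.png")
cv2.imwrite("pics/c20.png",np.hstack([cv2.resize(i[140:340,220:420],(400,400)),cv2.resize(j[190:290,360:460],(400,400))]))
E
python3 go.py 0.6089 -0.1707 -0.02 75.5
```

```text
t 20.55 pos [ 0.6134 -0.1722 -0.0165] jaw 75.47 q6 -1.71 F [-0.1 -0.1 -0.7] gap 0.0482
shift [4.8 0.4 3.5] turn -0.001
```

View pics/c20.png

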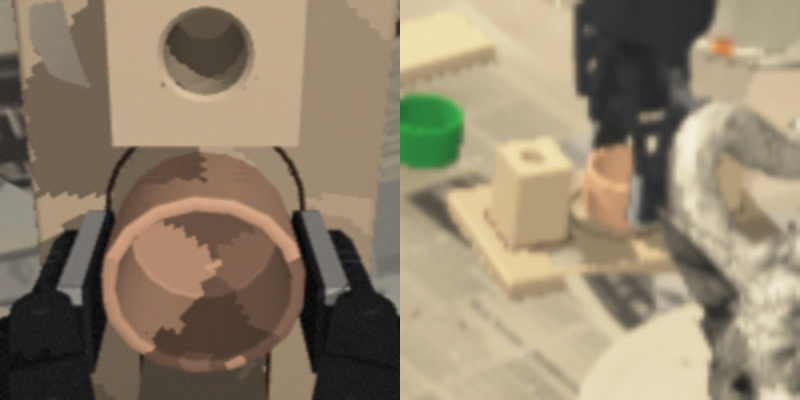

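Run:
```python
from h import *
m,i=load("pics/w20.png"); print(plane(m,(321.5,282.5),.047))
```

```text
[ 0.61145354 -0.17169034  0.047     ]
```

Request:
{"name": "move_arm", "arguments": {"plan": [[0.4,0,0,1.5,0],[0.4,0,0,1.5,0],[0.4,0,0,1.5,0],[0.65,0,0,1.5,0],[0.85,0,0,0,0],[0.85,0,0,-2,0],[0.85,0,0,-30,0],[0.85,0,0,-70,0],[0.85,0,0,-110,0],[0.85,0,0,-140,0],[0.85,50,0,-140,0],[0.85,50,0,-140,0],[0.85,50,0,-140,0],[0.85,50,0,-140,0]]}}

```text
time_s: 21.72
position: [0.5636, -0.1593, 0.1217]
ee_rot: [0.0, 0.127, 0.992, -0.0]
ft_force: [0.9, 0.6, -0.2]
finger_gap: 0.0728
```

```bash
python3 - <<'E'
from h import *
m,i=snap("wrist","pics/w21.png")
E
python3 go.py 0.5992 0.0615 -0.034 88
```

```text
t 21.77 pos [ 0.5641 -0.1595  0.1217] jaw 75.45 q6 -1.72 F [ 1.  -0.9 -0.3] gap 0.0724
shift [ 21.7 222.7 155.7] turn -0.219
```

View pics/w21.png

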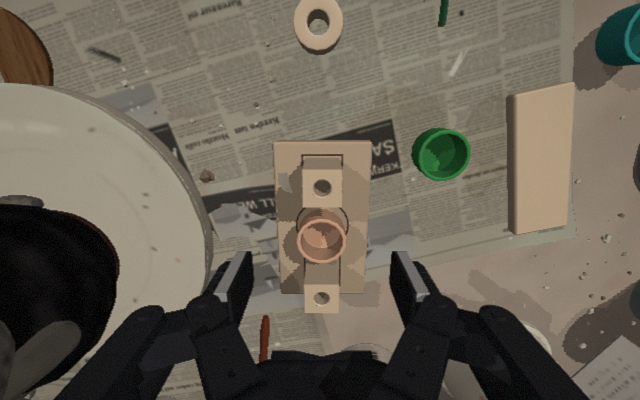

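Run:
```python
from h import *
m,i=load("pics/w21.png"); a=np.radians(-14.5)
for p,z in(((322.5,188),.065),((321.5,298),.065),((322,241),.045)):
    h=plane(m,p,z);d=h[:2]-[.6089,-.1707];print(h,d@[np.cos(a),np.sin(a)],d@[-np.sin(a),np.cos(a)])
cv2.imwrite("pics/c21.png",cv2.resize(i[135:315,255:390],None,fx=4,fy=4)[:600])
```

```text
[ 0.55324029 -0.15570671  0.065     ] -0.05764084159754441 0.0005796397765211354
[ 0.66268207 -0.18496405  0.065     ] 0.05564041529950952 -0.0003437557117749613
[ 0.61233607 -0.17138443  0.045     ] 0.0034979901797548884 0.00019769681472886415
```

View pics/c21.png

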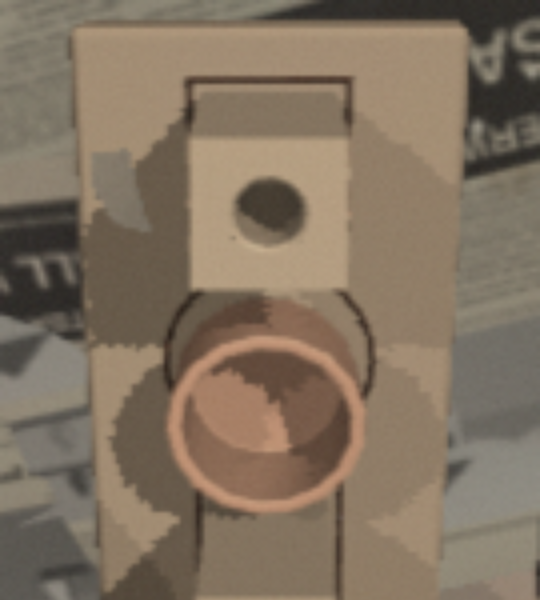

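Request:
{"name": "move_arm", "arguments": {"plan": [[0.85,3,30,0,-0.04],[0.85,6,60,0,-0.08],[0.85,9,90,0,-0.12],[0.85,12,120,0,-0.16],[0.85,15,150,0,-0.2],[0.85,18,180,0,-0.219],[0.85,21,205,0,-0.219],[0.85,21,222.7,20,-0.219],[0.85,21,222.7,40,-0.219],[0.85,21,222.7,40,-0.219],[0.85,21,222.7,40,-0.219],[0.85,21,222.7,40,-0.219]]}}

```text
time_s: 22.77
position: [0.6001, 0.0611, 0.0822]
ee_rot: [0.0, 0.018, 1.0, -0.0]
ft_force: [-0.0, 0.1, 0.1]
finger_gap: 0.0727
```

```bash
python3 go.py 0.5992 0.0615 -0.034 88;python3 - <<'E'
from h import *
m,i=snap("wrist","pics/w22.png")
E
python3 go.py 0.5992 0.0615 -0.034 88
```

```text
t 22.77 pos [0.6001 0.0611 0.0822] jaw 87.97 q6 -1.56 F [-0.   0.1  0.1] gap 0.0727
shift [  1.    0.4 116.2] turn -0.001
t 22.82 pos [0.6005 0.061  0.0829] jaw 87.96 q6 -1.56 F [ 0.8  0.4 -0.1] gap 0.0731
shift [  1.5   0.5 116.9] turn -0.001
```

View pics/w22.png

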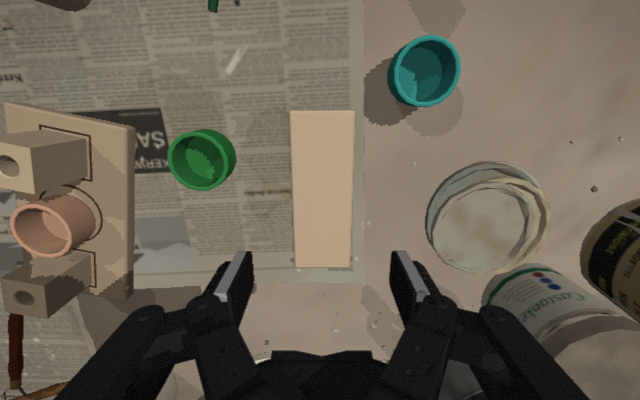

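Run:
```python
from h import *
m,i=load("pics/w22.png");m2,_=load("pics/w2.png")
for a,b in (((354,111),(386.5,121)),((350,267),(403.5,200.5)),((295,267),(375,206.5)),((290,111),(356,127))): print(tri([(m,a),(m2,b)]),plane(m,a,.016))
print(np.mean([plane(m,p,.016) for p in((354,111),(350,267),(295,267),(290,111))],axis=0))
```

```text
(array([0.52710583, 0.08763688, 0.03353121]), [np.float64(0.9957559333593868), np.float64(0.99575593335915)]) [0.52731775 0.09026825 0.016     ]
(array([0.68147844, 0.08730025, 0.00441911]), [np.float64(0.36332418752837314), np.float64(0.36332418752850626)]) [0.67423112 0.08657392 0.016     ]
(array([0.67025264, 0.03276295, 0.01885727]), [np.float64(0.3055515127812383), np.float64(0.3055515127812535)]) [0.67232531 0.03260099 0.016     ]
(array([0.52439607, 0.03869925, 0.01746856]), [np.float64(1.1150427720129736), np.float64(1.1150427720128098)]) [0.52546953 0.03807123 0.016     ]
[0.59983593 0.0618786  0.016     ]
```

Request:
{"name": "move_arm", "arguments": {"plan": [[0.85,0.5,0.8,30,0],[0.85,0.5,0.8,60,0],[0.85,0.5,0.8,90,0],[0.85,0.5,0.8,107,0],[0.85,0.5,0.8,113,0],[0.85,0.5,0.8,113,0],[0.6,0.5,0.8,113,0],[0.5,0.5,0.8,113,0],[0.5,0.5,0.8,113,0],[0.5,0.5,0.8,113,0],[0.5,0.5,0.8,113,0]], "force": 70}}

```text
time_s: 23.73
position: [0.6014, 0.0621, -0.0281]
ee_rot: [0.003, 0.017, 1.0, -0.0]
ft_force: [-2.0, -1.5, 6.8]
finger_gap: 0.0523
```

```bash
python3 - <<'E'
from h import *
m,i=snap("wrist","pics/w23.png")
m,j=snap("scene","pics/s23.png")
cv2.imwrite("pics/c23.png",np.hstack([cv2.resize(i[100:400,200:440],(400,500)),cv2.resize(j[160:260,310:390],(400,500))]))
E
python3 go.py 0.5992 0.0615 -0.034 88
```

```text
t 23.83 pos [ 0.6014  0.0621 -0.0281] jaw 88.01 q6 -1.56 F [-2.  -0.9  6.9] gap 0.0522
shift [ 2.2 -0.7  5.9] turn 0.000
```

View pics/c23.png

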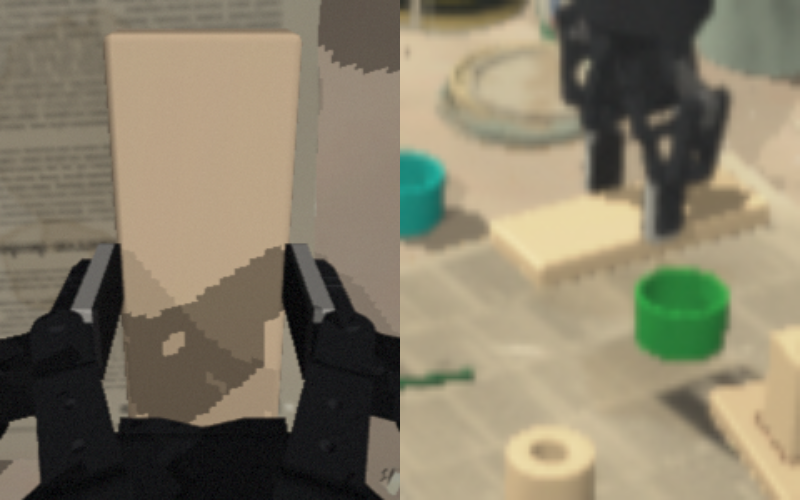

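Request:
{"name": "move_arm", "arguments": {"plan": [[0.5,0,0,-8,0],[0.5,0,0,-25,0],[0.5,0,0,-55,0],[0.5,0,0,-90,0],[0.5,0,0,-125,0],[0.5,0,0,-150,0],[0.5,0,0,-150,0],[0.5,0,0,-150,0],[0.5,0,0,-150,0]]}}

```text
time_s: 24.58
position: [0.5976, 0.0625, 0.1172]
ee_rot: [-0.001, 0.017, 1.0, 0.0]
ft_force: [-0.2, 0.4, -2.6]
finger_gap: 0.0522
```

```bash
python3 go.py 0.6089 -0.1707 0.037 75.5
python3 - <<'E'
from h import *
m,i=snap("wrist","pics/w24.png")
m,j=snap("scene","pics/s24.png")
cv2.imwrite("pics/c24.png",np.hstack([cv2.resize(i[100:400,200:440],(400,500)),cv2.resize(j[100:240,300:412],(400,500))]))
E
python3 go.py 0.6089 -0.1707 0.037 75.5
```

```text
t 24.58 pos [0.5976 0.0625 0.1172] jaw 88.01 q6 -1.56 F [-0.2  0.4 -2.6] gap 0.0522
shift [ -19.5 -232.6   80.2] turn 0.218
t 24.68 pos [0.5968 0.0624 0.1157] jaw 88.00 q6 -1.56 F [-0.2  0.2 -2.5] gap 0.0517
shift [ -20.6 -232.5   78.6] turn 0.218
```

View pics/c24.png

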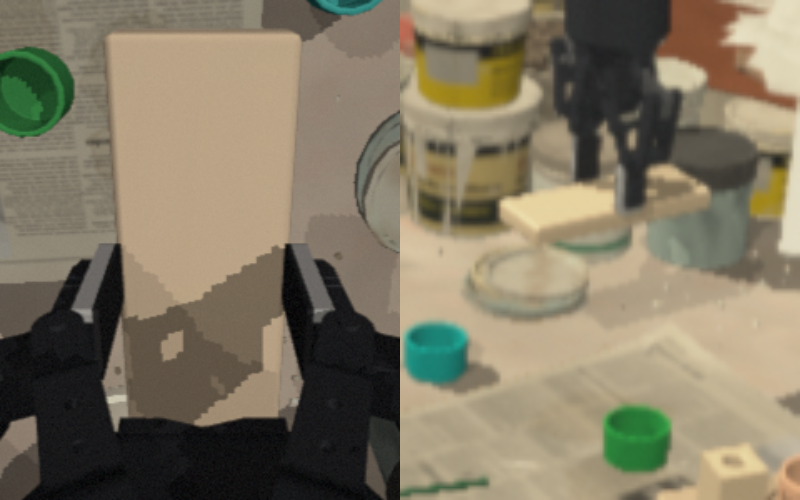

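Run:
```python
from h import *
m,i=load("pics/w24.png"); s,R=toolR();X=s["position"]
g=cv2.cvtColor(i,cv2.COLOR_BGR2HSV)
print(g[112:126,321])
for r in (118,119,120,121,122):
  for dz in(.044,.048): p=plane(m,(322,r),X[2]+dz); print(r,dz,(R.T@(p-X)*1000).round(1))
print([ (R.T@(plane(m,(c,160),X[2]+.046)-X)*1000).round(1) for c in (267.5,378)])
```

```text
[[ 21  42 127]
 [ 21  41 131]
 [ 23  42 129]
 [ 21  40 126]
 [ 20  44 127]
 [ 18  57 135]
 [ 17  71 137]
 [ 16  73 153]
 [ 16  71 177]
 [ 16  72 195]
 [ 17  73 196]
 [ 17  72 192]
 [ 17  72 189]
 [ 17  69 186]]
118 0.044 [ 74.8   0.2 -43.6]
118 0.048 [ 75.1   0.2 -47.6]
119 0.044 [ 74.4   0.2 -43.6]
119 0.048 [ 74.7   0.2 -47.6]
120 0.044 [ 73.9   0.2 -43.6]
120 0.048 [ 74.2   0.2 -47.6]
121 0.044 [ 73.5   0.2 -43.6]
121 0.048 [ 73.8   0.2 -47.6]
122 0.044 [ 73.    0.2 -43.7]
122 0.048 [ 73.3   0.2 -47.6]
[array([ 55.6, -25.7, -45.7]), array([ 55.6,  26.9, -45.7])]
```

Request:
{"name": "move_arm", "arguments": {"plan": [[0.5,-3,-25,0,0.03],[0.5,-5,-50,0,0.06],[0.5,-7,-75,0,0.09],[0.5,-9,-100,0,0.12],[0.5,-11,-125,0,0.15],[0.5,-13,-150,0,0.18],[0.5,-15,-175,0,0.2],[0.5,-17,-200,0,0.218],[0.5,-19,-220,0,0.218],[0.5,-19,-232.6,0,0.218],[0.5,-19,-232.6,20,0.218],[0.5,-19,-232.6,50,0.218],[0.5,-19,-232.6,65,0.218],[0.5,-19,-232.6,65,0.218],[0.5,-19,-232.6,65,0.218],[0.5,-19,-232.6,65,0.218]]}}

```text
time_s: 26.02
position: [0.6103, -0.1706, 0.0545]
ee_rot: [0.0, 0.126, 0.992, -0.0]
ft_force: [0.1, -0.8, -1.2]
finger_gap: 0.0519
```

```bash
python3 go.py 0.6089 -0.1707 0.037 75.5
python3 - <<'E'
from h import *
m,i=snap("wrist","pics/w25.png")
m,j=snap("scene","pics/s25.png")
m,k=snap("side","pics/d25.png")
cv2.imwrite("pics/c25.png",np.hstack([cv2.resize(i[100:400,200:440],(264,330)),cv2.resize(j[150:275,370:470],(264,330)),cv2.resize(k[230:355,250:350],(264,330))]))
E
python3 go.py 0.6089 -0.1707 0.037 75.5
```

```text
t 26.02 pos [ 0.6103 -0.1706  0.0545] jaw 75.55 q6 -1.71 F [ 0.1 -0.8 -1.2] gap 0.0519
shift [ 1.3 -0.4 17.5] turn 0.001
t 26.17 pos [ 0.6111 -0.171   0.0557] jaw 75.54 q6 -1.71 F [-0.1  0.6 -2.6] gap 0.0521
shift [ 2.2 -0.2 18.7] turn 0.001
```

View pics/c25.png

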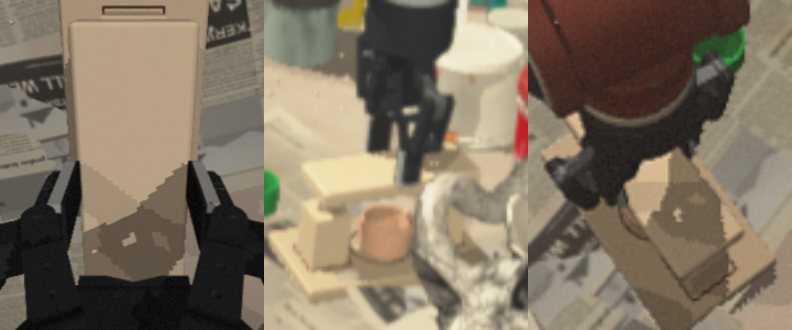

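Request:
{"name": "move_arm", "arguments": {"plan": [[0.5,1,0,10,0],[0.5,1,0,16,0],[0.5,1,0,18.5,0],[0.5,1,0,18.5,0],[0.5,1,0,18.5,0]]}}

```text
time_s: 26.58
position: [0.6091, -0.1706, 0.0369]
ee_rot: [0.0, 0.126, 0.992, -0.0]
ft_force: [-4.2, 1.9, 7.8]
finger_gap: 0.0521
```

```bash
python3 go.py 0.6089 -0.1707 0.037 75.5
python3 - <<'E'
from h import *
m,i=snap("wrist","pics/w26.png")
m,j=snap("scene","pics/s26.png")
cv2.imwrite("pics/c26.png",np.hstack([cv2.resize(i[100:400,200:440],(400,500)),cv2.resize(j[180:280,380:460],(400,500))]))
s,R=toolR();X=s["position"]
for r in (118,120,122): p=plane(m,(322,r),.081);print(p)
E
python3 go.py 0.6089 -0.1707 0.037 75.5
```

```text
t 26.58 pos [ 0.6091 -0.1706  0.0369] jaw 75.52 q6 -1.71 F [-4.2  1.9  7.8] gap 0.0521
shift [ 0.1 -0.2 -0.1] turn 0.000
[0.76616687 0.51477499 0.081     ]
[0.7559502  0.49796849 0.081     ]
[0.74592814 0.48148214 0.081     ]
t 26.68 pos [ 0.6091 -0.1706  0.037 ] jaw 75.52 q6 -1.71 F [-3.7  1.8  8.7] gap 0.0521
shift [ 0.2 -0.1 -0. ] turn 0.000
```

View pics/c26.png

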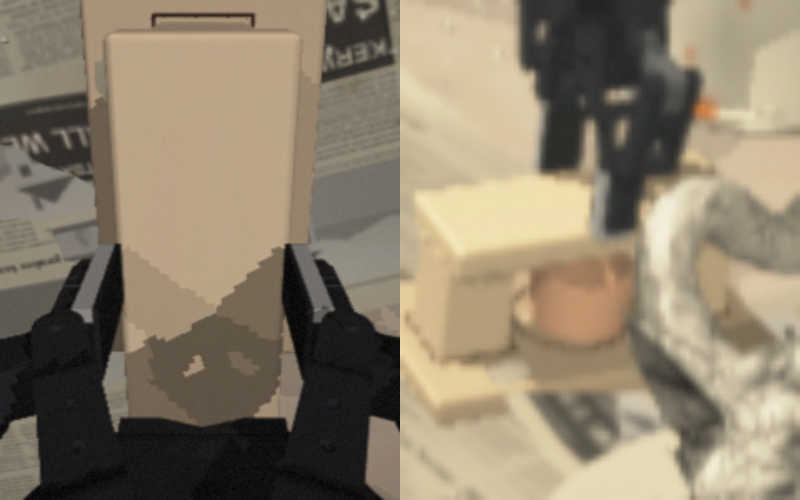

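Request:
{"name": "move_arm", "arguments": {"plan": [[0.5,0,0,-1,0],[0.5,0,0,-1,0],[0.7,0,0,-1,0],[0.88,0,0,-1,0],[0.9,0,0,-1,0],[0.9,0,0,-10,0],[0.9,0,0,-30,0],[0.9,0,0,-60,0],[0.9,0,0,-90,0],[0.9,0,0,-110,0],[0.9,60,0,-120,0],[0.9,60,0,-120,0],[0.9,60,0,-120,0],[0.9,60,0,-120,0]]}}

```text
time_s: 27.85
position: [0.5505, -0.1555, 0.156]
ee_rot: [0.001, 0.126, 0.992, -0.0]
ft_force: [-0.6, 0.6, -0.4]
finger_gap: 0.0771
```

```bash
python3 - <<'E'
from meas import *
m,i=snap("wrist","pics/w27.png")
m2,j=snap("scene","pics/s27.png")
hsv=cv2.cvtColor(cv2.bilateralFilter(i,5,30,3),cv2.COLOR_BGR2HSV)
cv2.imwrite("pics/c27.png",np.hstack([i,cv2.resize(j[180:280,380:460],(320,400))])[:, 160:])
E
python3 go.py 0.375 0.349 0.1 75.5
```

```text
t 27.95 pos [ 0.551  -0.1557  0.1554] jaw 75.51 q6 -1.72 F [0.5 0.9 0.2] gap 0.0763
shift [296.7 444.6  55.1] turn 0.000
```

View pics/c27.png

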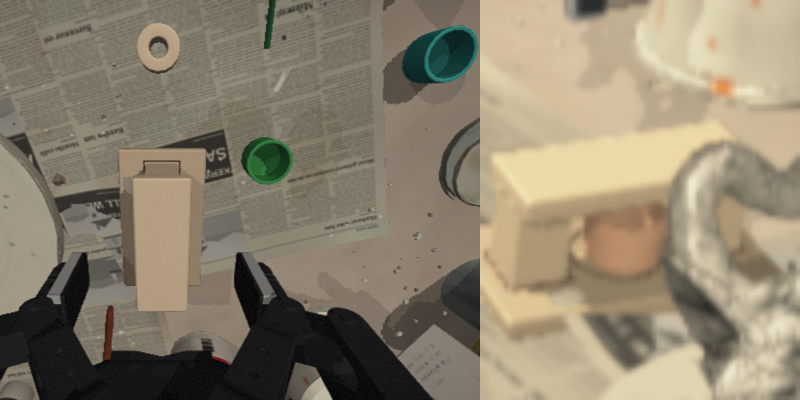

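Run:
```python
from h import *
m,i=load("pics/w27.png")
cv2.imwrite("pics/c27b.png",cv2.resize(i[165:325,270:370],None,fx=3.7,fy=3.7))
P=[plane(m,p,.081) for p in((293,178),(350.5,178),(348,310.5),(298,310.5))]
c=np.mean(P,axis=0);a=np.radians(-14.5);d=c[:2]-[.6089,-.1707]
print(c,d@[np.cos(a),np.sin(a)],d@[-np.sin(a),np.cos(a)])
for u,v in((0,3),(1,2),(0,1)): e=P[v]-P[u];print(np.linalg.norm(e),np.degrees(np.arctan2(e[1],e[0])))
```

```text
[ 0.60808354 -0.16940236  0.081     ] -0.001115351547866595 0.001051879846709412
0.14790613673929262 -14.236831578139594
0.14791154692480968 -13.641000741962236
0.052401257263012695 75.50945359420265
```

View pics/c27b.png

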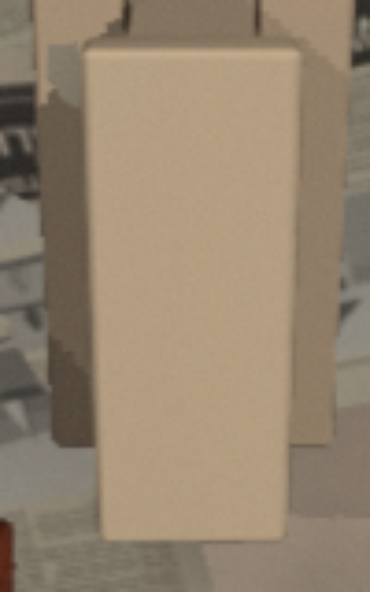

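Request:
{"name": "move_arm", "arguments": {"plan": [[1,20,30,0,0.02],[1,40,60,0,0.04],[1,60,90,0,0.06],[1,80,120,0,0.08],[1,100,150,0,0.1],[1,120,180,0,0.12],[1,140,210,0,0.14],[1,160,240,0,0.16],[1,180,270,0,0.183],[1,200,300,0,0.183],[1,220,330,0,0.183],[1,240,360,0,0.183],[1,260,390,0,0.183],[1,280,420,20,0.183],[1,296.7,444.6,35,0.183],[1,296.7,444.6,45,0.183],[1,296.7,444.6,45,0.183],[1,296.7,444.6,45,0.183],[1,296.7,444.6,45,0.183]]}}

```text
time_s: 29.53
position: [0.3756, 0.3488, 0.1108]
ee_rot: [0.0, 0.217, 0.976, 0.0]
ft_force: [0.5, -0.4, 0.5]
finger_gap: 0.0854
```

```bash
python3 go.py 0.375 0.349 -0.008 65
python3 - <<'E'
from meas import *
m,i=snap("wrist","pics/w28.png")
E
python3 go.py 0.375 0.349 -0.008 65
```

```text
t 29.53 pos [0.3756 0.3488 0.1108] jaw 64.96 q6 -0.53 F [ 0.5 -0.4  0.5] gap 0.0854
shift [ 7.000e-01 -1.000e-01  1.188e+02] turn -0.001
t 29.58 pos [0.3758 0.3488 0.1112] jaw 64.94 q6 -0.53 F [-0.1  0.2  0.6] gap 0.0851
shift [  1.   -0.3 119.2] turn -0.001
```

View pics/w28.png

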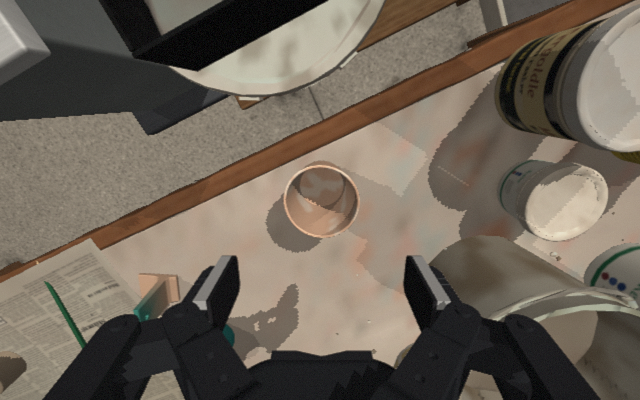

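```bash
python3 - <<'E'
from h import *
m,i=load("pics/w28.png");m16,_=load("pics/w16.png")
print(plane(m,(321,201.5),.059),tri([(m,(321,201.5)),(m16,(437,131.5))]),np.linalg.norm(plane(m,(284.5,201.5),.059)-plane(m,(358,201.5),.059)))
E
python3 go.py 0.375 0.349 -0.008 65
```

```text
[0.37504648 0.34856675 0.059     ] (array([0.37469312, 0.34872296, 0.06002474]), [np.float64(0.01624284004301108), np.float64(0.01624284004308679)]) 0.06262161926509799
t 29.58 pos [0.3758 0.3488 0.1112] jaw 64.94 q6 -0.53 F [-0.1  0.2  0.6] gap 0.0851
shift [  1.   -0.3 119.2] turn -0.001
```

Request:
{"name": "move_arm", "arguments": {"plan": [[1,0.7,-0.3,30,0],[1,0.7,-0.3,55,0],[1,0.7,-0.3,80,0],[1,0.7,-0.3,105,0],[1,0.7,-0.3,119,0],[1,0.7,-0.3,119,0],[0.8,0.7,-0.3,119,0],[0.6,0.7,-0.3,119,0],[0.5,0.7,-0.3,119,0],[0.5,0.7,-0.3,119,0],[0.5,0.7,-0.3,119,0],[0.5,0.7,-0.3,119,0]], "force": 30}}

```text
time_s: 30.58
position: [0.3755, 0.3501, -0.0066]
ee_rot: [0.001, 0.216, 0.976, 0.001]
ft_force: [-0.5, -1.8, 6.1]
finger_gap: 0.0627
```

```bash
python3 - <<'E'
from h import *
m,i=snap("wrist","pics/w29.png")
m,j=snap("scene","pics/s29.png")
cv2.imwrite("pics/c29.png",np.hstack([cv2.resize(i[140:340,220:420],(400,400)),cv2.resize(j[120:220,190:290],(400,400))]))
E
python3 go.py 0.375 0.349 -0.008 65
```

```text
t 30.68 pos [ 0.3755  0.3502 -0.0066] jaw 65.04 q6 -0.53 F [-1.7 -2.5  6.5] gap 0.0629
shift [-0.1 -1.3  1.4] turn 0.001
```

View pics/c29.png

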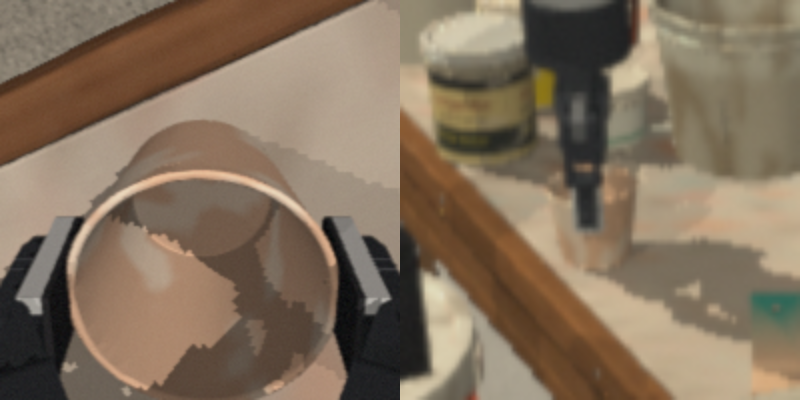

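Request:
{"name": "move_arm", "arguments": {"plan": [[0.5,0,0,-10,0],[0.5,0,0,-40,0],[0.5,0,0,-75,0],[0.5,0,0,-110,0],[0.5,0,0,-140,0],[0.5,0,0,-150,0],[0.5,0,0,-150,0],[0.5,0,0,-150,0],[0.5,0,0,-150,0]]}}

```text
time_s: 31.43
position: [0.3724, 0.3483, 0.1386]
ee_rot: [-0.001, 0.216, 0.976, -0.002]
ft_force: [0.8, 0.2, -2.0]
finger_gap: 0.0631
```

```bash
python3 go.py 0.608 -0.1697 0.08 75.5
python3 - <<'E'
from h import *
m,i=snap("wrist","pics/w30.png")
m,j=snap("scene","pics/s30.png")
cv2.imwrite("pics/c30.png",np.hstack([cv2.resize(i[140:340,220:420],(400,400)),cv2.resize(j[40:180,170:310],(400,400))]))
E
python3 go.py 0.608 -0.1697 0.08 75.5
```

```text
t 31.43 pos [0.3724 0.3483 0.1386] jaw 65.03 q6 -0.53 F [ 0.8  0.2 -2. ] gap 0.0631
shift [-432.4 -369.9   58.9] turn -0.183
t 31.53 pos [0.3723 0.3482 0.1382] jaw 65.03 q6 -0.53 F [ 0.1  0.  -1.6] gap 0.0630
shift [-432.4 -369.8   58.7] turn -0.183
```

View pics/c30.png

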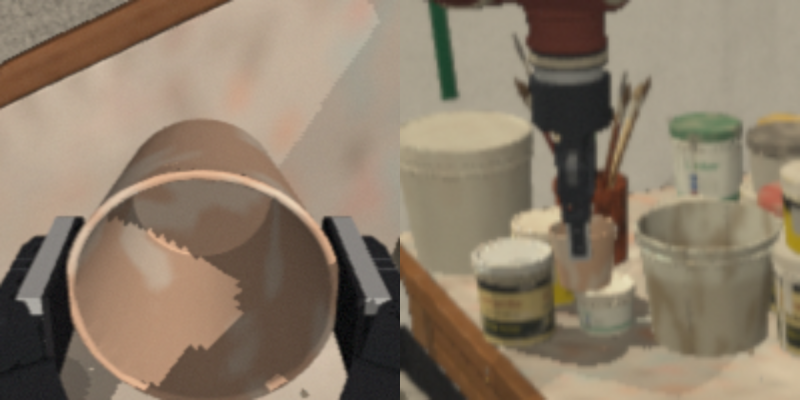

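Request:
{"name": "move_arm", "arguments": {"plan": [[0.5,-27,-23,0,-0.015],[0.5,-54,-46,0,-0.03],[0.5,-81,-69,0,-0.045],[0.5,-108,-92,0,-0.06],[0.5,-135,-115,0,-0.075],[0.5,-162,-138,0,-0.09],[0.5,-189,-162,0,-0.105],[0.5,-216,-185,0,-0.12],[0.5,-243,-208,0,-0.135],[0.5,-270,-231,0,-0.15],[0.5,-297,-254,0,-0.165],[0.5,-324,-278,0,-0.183],[0.5,-351,-301,0,-0.183],[0.5,-378,-324,0,-0.183],[0.5,-405,-348,0,-0.183],[0.5,-422,-362,0,-0.183],[0.5,-431,-370,0,-0.183],[0.5,-431,-370,20,-0.183],[0.5,-431,-370,30,-0.183],[0.5,-431,-370,30,-0.183]]}}

```text
time_s: 33.2
position: [0.6051, -0.1664, 0.106]
ee_rot: [-0.004, 0.126, 0.992, 0.001]
ft_force: [-0.6, 0.4, -0.9]
finger_gap: 0.0631
```

Request:
{"name": "move_arm", "arguments": {"plan": [[0.5,0,0,10,0],[0.5,0,0,15,0],[0.5,0,0,15,0],[0.5,0,0,15,0]]}}

```text
time_s: 33.53
position: [0.6081, -0.1676, 0.096]
ee_rot: [-0.0, 0.126, 0.992, 0.0]
ft_force: [0.1, 0.1, -1.5]
finger_gap: 0.063
```

```bash
python3 go.py 0.608 -0.1697 0.08 75.5
python3 - <<'E'
from h import *
m,i=snap("wrist","pics/w31.png")
m2,j=snap("scene","pics/s31.png")
cv2.imwrite("pics/c31.png",np.hstack([cv2.resize(i[140:340,220:420],(400,400)),cv2.resize(j[150:270,370:490],(400,400))]))
s,R=toolR();X=s["position"];p=plane(m,(321.5,283),X[2]+.066);print(p,R.T@(p-X))
E
python3 go.py 0.608 -0.1697 0.08 75.5
```

```text
t 33.53 pos [ 0.6081 -0.1676  0.096 ] jaw 75.56 q6 -1.71 F [ 0.1  0.1 -1.5] gap 0.0630
shift [-0.5 -2.1 16. ] turn 0.001
[ 0.60491585 -0.16685796  0.16291511] [ 0.00389471  0.00019285 -0.06600491]
t 33.63 pos [ 0.6087 -0.168   0.0969] jaw 75.54 q6 -1.71 F [-0.2  1.  -0.7] gap 0.0629
shift [ 0.3 -1.8 16.9] turn 0.001
```

View pics/c31.png

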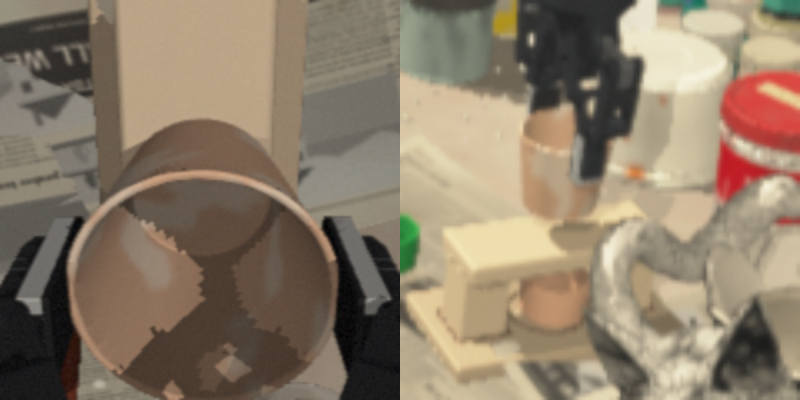

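Request:
{"name": "move_arm", "arguments": {"plan": [[0.5,-2.5,-2,8,0],[0.5,-2.5,-2,15,0],[0.5,-2.5,-2,20,0],[0.5,-2.5,-2,22,0],[0.5,-2.5,-2,22,0],[0.5,-2.5,-2,22,0]]}}

```text
time_s: 34.13
position: [0.6104, -0.1709, 0.0747]
ee_rot: [0.0, 0.126, 0.992, -0.0]
ft_force: [-1.8, 0.3, 4.1]
finger_gap: 0.0627
```

```bash
python3 go.py 0.608 -0.1697 0.08 75.5
python3 - <<'E'
from h import *
m,i=snap("wrist","pics/w32.png")
m2,j=snap("scene","pics/s32.png")
cv2.imwrite("pics/c32.png",np.hstack([cv2.resize(i[140:340,220:420],(400,400)),cv2.resize(j[170:270,370:470],(400,400))]))
print(plane(m,(321.5,283),.140))
E
python3 go.py 0.608 -0.1697 0.08 75.5
```

```text
t 34.13 pos [ 0.6104 -0.1709  0.0747] jaw 75.51 q6 -1.71 F [-1.8  0.3  4.1] gap 0.0627
shift [ 2.6  0.5 -5.3] turn 0.000
[ 0.608282   -0.17041791  0.14      ]
t 34.23 pos [ 0.6104 -0.1709  0.0746] jaw 75.51 q6 -1.71 F [-2.4  0.1  4.5] gap 0.0626
shift [ 2.6  0.5 -5.4] turn 0.000
```

View pics/c32.png

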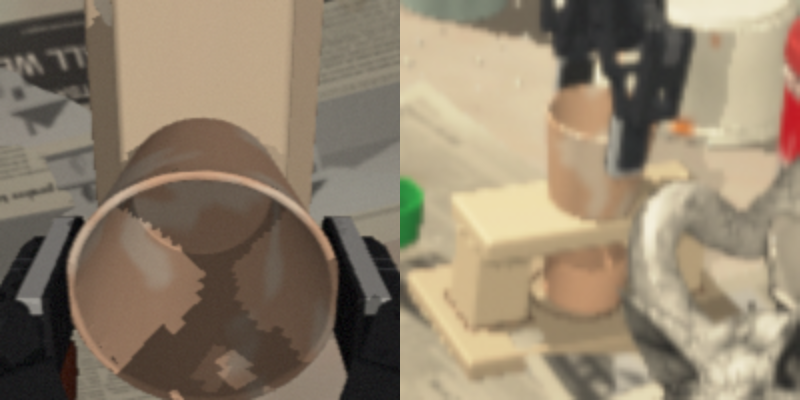

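Request:
{"name": "move_arm", "arguments": {"plan": [[0.72,0,0,-0.5,0],[0.76,0,0,-0.5,0],[0.85,0,0,-0.5,0],[1,0,0,-0.5,0],[1,0,0,-0.5,0],[1,0,0,-0.5,0],[1,0,0,-10,0],[1,0,0,-30,0],[1,0,0,-60,0],[1,0,0,-100,0],[1,0,0,-140,0],[1,60,0,-140,0],[1,90,0,-140,0],[1,90,0,-140,0],[1,90,0,-140,0],[1,90,0,-140,0]]}}

```text
time_s: 35.57
position: [0.5234, -0.1484, 0.2151]
ee_rot: [0.001, 0.126, 0.992, -0.0]
ft_force: [1.0, -0.3, 0.1]
finger_gap: 0.0856
```

Run:
```python
from h import *
m,i=snap("wrist","pics/w33.png")
m2,j=snap("scene","pics/s33.png")
m3,k=snap("side","pics/d33.png")
cv2.imwrite("pics/c33.png",np.hstack([cv2.resize(i[100:350,230:430],(264,330)),cv2.resize(j[150:275,370:470],(264,330)),cv2.resize(k[230:355,250:350],(264,330))]))
print(monitor.read_state()["position"],monitor.read_state()["ft_force"])
```

```text
[ 0.52420872 -0.14865094  0.21466246] [-0.18146541  0.08451443  0.7084208 ]
```

View pics/c33.png

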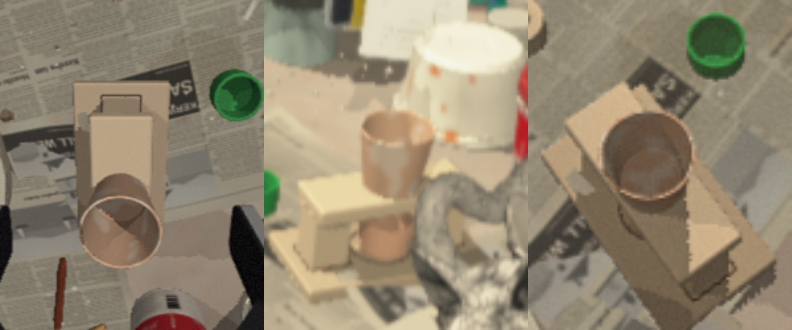

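View pics/w33.png

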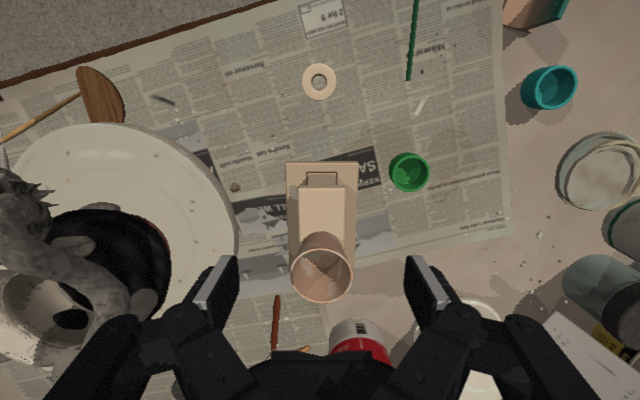

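```bash
python3 - <<'E'
from h import *
mw,_=load("pics/w33.png");ms,_=load("pics/s33.png");md,_=load("pics/d33.png")
print(plane(mw,(321.5,274),.14),tri([(mw,(321.5,274)),(md,(295.5,288.7))]),plane(md,(295.5,288.7),.14),plane(ms,(420.4,198),.14))
a=np.radians(-14.5);U=np.array([np.cos(a),np.sin(a),0]);W=np.array([-np.sin(a),np.cos(a),0])
# slab near corners
print(plane(mw,(302,187),.081),plane(mw,(347,186),.081), np.array([.608,-.1695,.081])-.075*U-.028*W,np.array([.608,-.1695,.081])-.075*U+.028*W)
E
python3 - <<'E'
from h import *
a=cv2.imread("pics/s0.png") if 0 else None
x=cv2.imread("pics/scene0.png");y=cv2.imread("pics/s33.png")
cv2.imwrite("pics/c34.png",np.hstack([cv2.resize(x[160:280,250:370],(390,390)),cv2.resize(y[160:280,250:370],(390,390))]))
E
```

```text
[ 0.60804904 -0.17019317  0.14      ] (array([ 0.61358646, -0.17072268,  0.13213643]), [np.float64(0.8821607183083535), np.float64(0.8821607183083895)]) [ 0.61606092 -0.17170783  0.14      ] [ 0.60899087 -0.17492493  0.14      ]
[ 0.52966427 -0.17275212  0.081     ] [ 0.54127104 -0.12310116  0.081     ] [ 0.52837829 -0.17782963  0.081     ] [ 0.54239957 -0.12361337  0.081     ]
```

View pics/c34.png

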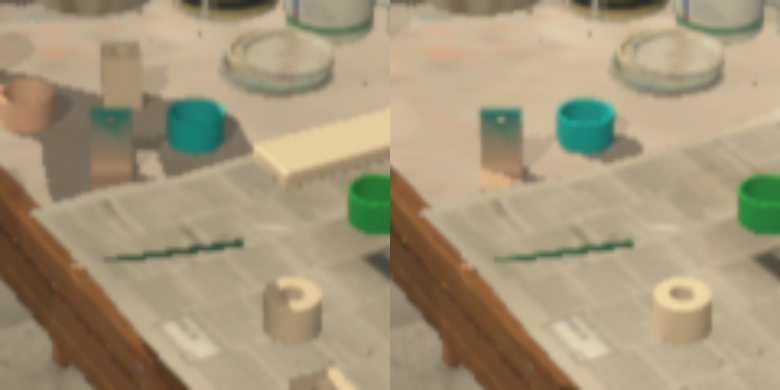

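Run:
```python
from h import *
md,k=load("pics/d33.png")
P=[plane(md,(250+(x-528)/2.64,230+y/2.64),.081) for x,y in((566,126),(636,86),(742,235),(686,273))]
print(np.mean(P,axis=0),P)
cv2.imwrite("pics/c35.png",cv2.resize(k[235:345,255:345],None,fx=5.4,fy=5.4))
```

```text
[ 0.61549596 -0.16755836  0.081     ] [array([ 0.53776848, -0.17903021,  0.081     ]), array([ 0.55765932, -0.1225822 ,  0.081     ]), array([ 0.6902731 , -0.16162182,  0.081     ]), array([ 0.67628296, -0.20699919,  0.081     ])]
```

View pics/c35.png

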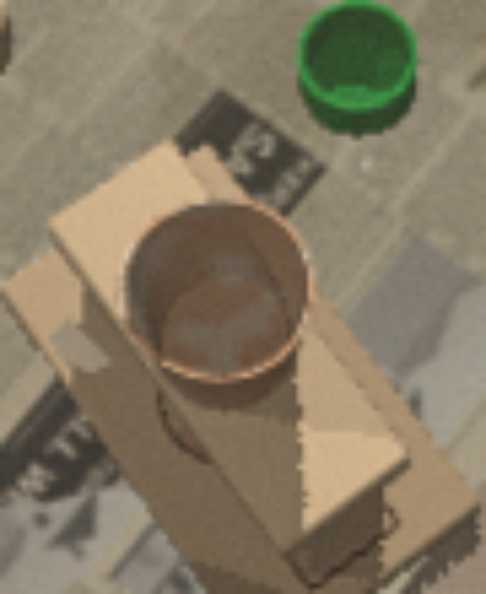

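Run:
```python
from rig import job, monitor
s=monitor.read_state();print(s["time_s"],abs(s["joint_vel"]).max());print(job.sign_off())
```

```text
35.7167 0.009627596459831318
the job is handed in; nothing more can be done
None
```

The kiln tier is built and I handed the job in at 35.7 s, with the gripper open and clear of everything. Sign-off gives no verdict, so the figures below are my own camera measurements.

| Part | Measured offset from its target |
|---|---|
| Post on the x = -57 mm square | about 1 mm |
| Post on the x = +57 mm square | about 1 to 2 mm |
| Dish in the circle | about 3.5 mm along the plate |
| Slab on the posts | about 1 mm, in line within about 1° |
| Beaker on the slab | about 0 to 6 mm from the slab's centre, depending on the camera (limit 12 mm) |

In the last pictures everything stands upright. The short round post and the test tile stand where they were.

What went wrong or disagreed:
- **First grasp:** it closed on air just above a post. The fingertips turned out to sit about 35 to 40 mm behind the reported TCP. I measured that offset, corrected for it, and nothing was disturbed.
- **Fingertip contact:** while I closed on the dish, the slab and the beaker, the wrist read about 7 N upward each time. This was probably the fingertips touching the table, and it is well under the limits.
- **Position readings:** TCP readings jittered by about ±2 mm.
- **Side camera:** it placed the slab and beaker about 7 mm further along x than the wrist camera did. Relative to each other it agreed with the wrist camera within about 4 mm.
- **Dish not rechecked:** its position was not measured again after the slab covered it.

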